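Put the spirit level away in the toolbox

TASK

Put the yellow spirit level away: push the toolbox lid up and over until it rests on its stop and stays open by itself, without flinging it or letting it drop. Then lower the level into the long empty bay, set it down gently on the bottom and leave it lying there with the box open. Leave the wrench and the tape measure where they lie.

Things in the scene. Friction and masses are not known exactly. Their poses are not given: they have to be found in the camera images.
- lid (a joint): Hinge angle (rad) of the red steel toolbox's lid: 0 shut (start, latches undone), grows as its front edge rises, fixed stop at 1.83. About 0.7 kg; hinge damped (0.2 N m s/rad), hardly any friction. Let go below its balance point, about 1.25 rad, it falls shut; beyond it, it sinks back onto the stop by itself.
- toolbox: Red steel toolbox, fixed to the bench; origin at the centre of its underside. Body 190 mm (x) by 360 mm (y), 85 mm high without the lid, walls 4 mm. x points from its front to its hinge side (away from the robot at yaw 0), y along the hinge, z up. The shut lid is an inverted pan 194 by 368 mm, 40 mm high (top 125 mm above the bench), hollow below, skirt 3 mm thick.
- lid_hinge (a point): Middle of the hinge line, on the rear top edge of the box: 95 mm behind the box's centre (+x), 85 mm above the bench. Axes as the toolbox's; does not move with the lid.
- lid_lip (a point): Underside, middle, of the bare steel lifting lip on the lid's front edge: a flat tab 110 mm wide (y), 5 mm thick, standing out 28 mm from the lid's front, level when shut. 208 mm from the hinge line, 85 mm above the bench when shut; its free edge is 14 mm farther out, its root 14 mm nearer. Space below is free. Moves with the lid: -x points out from the hinge, z out of the lid's top.
- lid_handle (a point): Centre of the black round grip of the carrying handle on the lid: 16 mm diameter, 100 mm long along y, fixed 38 mm above the lid's top, 97 mm before the hinge and 78 mm above it when shut. Moves with the lid; axes as for the lip.
- bay_floor (a point): Centre of the floor of the toolbox's long empty bay, 4 mm above the bench; axes as the toolbox's (x towards the hinge, y along the box). The bay is 182 mm (x) by 264 mm (y) and 81 mm deep; the bay beyond its +y end (behind a 66 mm high divider) is full and is not used.
- level_center (a point): Centre of the yellow spirit level with black ends and green vials: a bar 200 mm long (x), 24 mm thick (y), 46 mm high (z), about 0.24 kg. It stands on its narrow long face on the 4 mm thick dark bench mat, so this centre is 27 mm above the bench; z is up.
- mat: Dark rubber bench mat, fixed, 310 mm (x) by 320 mm (y), 4 mm thick; origin at the centre of its underside. The level, the wrench and the tape measure lie on it side by side, about 105 mm apart along its y. Behind the box and the mat stand only paint and glue containers, and timber, beyond x = 0.77 m.
- wrench: Bystander: steel adjustable wrench lying flat on the mat, 185 mm long (x, head to +x), 48 mm wide at the head, 14 mm high; origin under its middle.
- tape_measure: Bystander: orange tape measure lying on its side on the mat, 72 by 68 by 36 mm high; origin under its middle.
There are look-alikes about, which are no part of the job. What is shaped like the part that bears level_center but red or turquoise is not meant.

How it is judged:
On the way:
1. the lid rests open on its stop, with the robot off it (value of joint lid above 1.7 rad and contact force between each of the fingers, the arm and lid below 0.3 N), for 0.3 s.
At the end, for the whole second after the job is handed in: The lid stands open on its stop (hinge angle over 1.7 rad) and still; the level is at rest inside the long bay, lying along the bottom (its long axis within about 10 degrees of level, on its narrow or broad side, its centre less than 40 mm above the bay's floor) (value of joint lid above 1.7 rad and velocity of joint lid between -0.1 and 0.1 rad/s and x of level_center in the frame of bay_floor between -0.091 and 0.091 m and y of level_center in the frame of bay_floor between -0.132 and 0.132 m and z of level_center in the frame of bay_floor below 0.04 m and angle between level_center's own x axis and vertical between 1.4 and 1.74 rad and linear speed of level below 0.02 m/s); the robot touches nothing.
It fails at once if the lid is flung open or dropped (faster than 3 rad/s) (velocity of joint lid above 3 rad/s or velocity of joint lid below -3 rad/s).
It fails at once if the level is dropped into the box (faster than 0.8 m/s below its rim) (x of level_center in the frame of bay_floor between -0.091 and 0.091 m and y of level_center in the frame of bay_floor between -0.132 and 0.132 m and z of level_center in the frame of bay_floor below 0.085 m and linear speed of level above 0.8 m/s).
It fails at once if the wrench or the tape measure is moved by more than 40 mm (distance of any of wrench, tape_measure from where it was at the start of the episode above 0.04 m).
It also fails if it takes over 70 s, if anything falls off the work surface, if the arm or the gripper's body presses on something with over 40 N, if the wrist force passes 120 N, or if a joint passes its speed limit or range.

ROBOT

A 7-joint arm with a two-finger parallel gripper is mounted at the origin on the work surface. World frame = base frame: x ahead of the robot, y to its left, z up, the work surface at z = 0. Lengths are in m, angles in rad, forces in N, time in s.
With the tool pointing down it reaches from about 0.4 to 0.85 m from the base axis. Payload 4.5 kg.
Tool frame: the origin (TCP) lies at the very end of the fingers, on their centre line; the grasp point (between the pads) lies 19 mm behind it (r.pinch_z is the distance from the TCP to the grasp point, in m); x points along the fingers, y is the direction in which the jaws open and shut, and the axes are right-handed (so a half turn about x gives the same grasp; the last joint's range is limited). The gripper opens to 88 mm and grips with 3 to 60 N. Pads are 18 mm wide; open, the fingers measure 123 mm over their backs; the gripper's body (75 mm by 187 mm) begins 45 mm behind the grasp point.
Start: joints at [1.268, 0.689, -0.195, 1.565, 0.157, 0.902, -0.215], TCP at [0.207, -0.59, 0.239] pointing down, gripper open.
Joint ranges: [-3.01, 3.01], [-0.46, 2.08], [-1.47, 1.51], [0.13, 2.56], [-1, 4.14], [0.04, 2.09], [-2.66, 2.66]. Speed limits (rad/s): [2.57, 2.57, 3.14, 3.14, 3.14, 3.14, 3.14].

INTERFACE

Orientations are given as a unit quaternion [x, y, z, w].
In Python, from plant import telemetry, cams, job, r gives the robot as it stands.
- The arm moves only by the tool send_rows, never from a script. Its argument "commands" is one flat list of numbers, 7 for each row, row after row: the shift along the world's x, y, z as a fraction of full scale, then the turn, a rotation vector about the world's x, y, z as a fraction of full scale, then the closure, from 0 (fully open) to 1 (shut). In form: [dx, dy, dz, wx, wy, wz, claw, dx, dy, dz, wx, wy, wz, claw, ...]. A call has 1 to 12 rows; each row shifts and turns the pose as measured when the row begins; what a row does not reach is not made up. Full scale, the value 1, is 250 mm for a shift and 90 degrees for a turn. A row lasts 1/10 s, in which the tool goes at most 50 mm and 8.59 degrees, less where a joint would pass 70% of its speed; a pose out of reach is approached as far as the arm can. A call with a number of a shift or a turn outside -1 to 1 is refused whole. A call with a gripper value outside its range is refused whole. The fingers move at their own pace and stop on an object; "newtons" is the grip in N (left out, the last holds). Time passes only in rows, so rows that do not move let the fingers close. It gives the time, the measured TCP pose, the force and the opening at its end, in the units of the state.
- telemetry.get_state(): the state, without advancing time (a new reading comes with each control period).
- cams.snapshot(name): name is "side" or "top" or "wrist"; returns a dict with "image" (384x512x3 uint8, blue, green, red), "intrinsics" (3x3 intrinsics, pixels), "k1" (the pictures are not rectified: a ray, as slopes to the right and down, at radius r is drawn at 1 + k1 r^2 times it, then the intrinsics apply), "world_to_cam" (4x4, takes a point from world to camera coordinates). Camera axes: x right, y down, z forward; pixel columns grow to the right and rows downward; lengths in m; the calibration is good to about 2 mm. A picture is of the moment at which its call begins. There is no depth.
- job.finish_job(): hands the job in, once; it reports no verdict.
The state is a dict: "clock": time; "q": joint angles; "qd": joint speeds; "joint_torque": joint torques, N m; "tool_pos": TCP position; "eef_rot": TCP orientation; "contact_force": force on the tool from outside, world axes, zero at the start; "moment": the same for the moment, N m; "opening": opening from 0.0 (shut) to 1.0 (fully open).
Only numpy, scipy, OpenCV 4.12 (cv2) and the standard library are available. Lean on these libraries where they do the work, as an engineer would, in place of code of your own. Each camera call takes 0.05 s, during which the arm holds its last target.

## Working session

There is one attempt and no reset: what is moved stays moved. The work goes in short steps, Python scripts to look and compute and a tool call to move; the robot and the scene stay as the last step left them, time stands still between calls to the robot, and variables do not carry over. Pictures are saved under pics/ and viewed, and the job is handed in when it is done.

Besides the shell and the picture viewer there is one more tool, called after "Emit:" as name(argument=value, ...) on one line, values as JSON. send_rows: Moves the arm, as the interface text tells. Its arguments: {"type":"object","properties":{"commands":{"type":"array"},"newtons":{"type":"number"}},"required":["commands"]}

```bash
ls; mkdir -p pics
python3 - <<'E'
from plant import telemetry, cams, job, r
import cv2
print(telemetry.get_state()); print(r.pinch_z)
for n in ("side","top","wrist"):
    s=cams.snapshot(n); cv2.imwrite(f"pics/{n}0.png",s["image"]); print(n,s["intrinsics"].tolist(),s["k1"],s["world_to_cam"].tolist())
E
```

```text
pics
{'clock': 0.0, 'q': array([ 1.26782829,  0.68995305, -0.19448821,  1.56635163,  0.15730159,
        0.90251999, -0.21506   ]), 'qd': array([ 0.00098711,  0.0013268 ,  0.00203264, -0.00099992, -0.0003329 ,
       -0.00136435,  0.00171272]), 'joint_torque': array([ 2.31575259e-04, -5.27556431e+01, -1.26692601e+00, -1.53429347e+01,
       -5.25969348e-02,  6.56967197e-03,  1.68183215e-04]), 'tool_pos': array([ 0.20624922, -0.58930846,  0.23792667]), 'eef_rot': array([-0.69693568, -0.11917094,  0.69726328, -0.11791041]), 'contact_force': array([-0.19597813,  0.25791461, -0.29863806]), 'moment': array([-0.00025209, -0.0133212 ,  0.00489624]), 'opening': 0.9994534231652173}
0.0187
side [[485.73741801348433, 0.0, 253.57177121982383], [0.0, 485.73741801348433, 187.44607755506965], [0.0, 0.0, 1.0]] -0.1436728398614743 [[-0.6380822693928662, 0.7698886624387233, 0.011066387611300119, 0.3083747468830768], [0.6526406794054287, 0.5484217363384281, -0.5227750402388815, -0.25149826669721265], [-0.40854762399464545, -0.32635110932836975, -0.8523988458277454, 1.6341506904651908], [0.0, 0.0, 0.0, 1.0]]
top [[401.96032226984, 0.0, 246.2871525001011], [0.0, 401.96032226984, 194.49295452118344], [0.0, 0.0, 1.0]] -0.06218531525680226 [[0.013908780497048539, -0.9998979886887776, -0.0032493139617824915, -0.010245164866603304], [-0.9885781765414311, -0.013263469293371145, -0.15012417942597697, 0.4901674360116693], [0.1500657678856309, 0.005300245130284992, -0.988661809068427, 0.987139780322133], [0.0, 0.0, 0.0, 1.0]]
wrist [[344.19878096449514, 0.0, 251.94682257065594], [0.0, 344.19878096449514, 194.9184708260684], [0.0, 0.0, 1.0]] -0.06925042601621435 [[0.3296315175518266, -0.9441063695775733, -0.002495107119193885, -0.6225268685115596], [-0.9099255943509266, -0.3183999152953672, 0.26581366910867776, -0.03502114788968564], [-0.25175082002169213, -0.08535020130591081, -0.9640211967355532, 0.38975485395981135], [0.0, 0.0, 0.0, 1.0]]
```

View pics/side0.png

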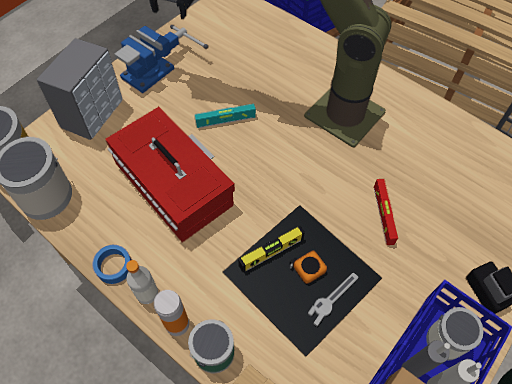

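View pics/top0.png

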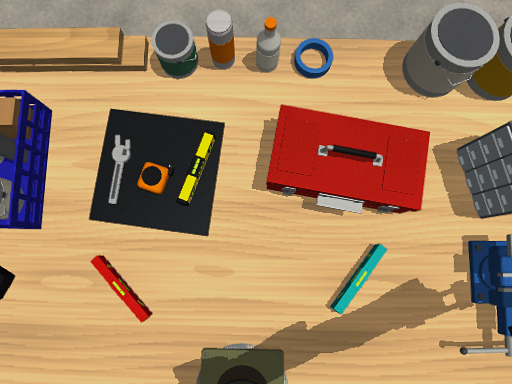

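The side and top views show three level-shaped bars. The yellow one with black ends stands on the black mat at top (197,168) / side (272,250). A red one is at top (121,288) / side (386,211), and a turquoise one at top (359,278) / side (226,116). I choose the yellow one by colour and because it stands on the mat. The toolbox is at top (348,158), with its lip at (340,203). Next I'll measure and take a close crop.

```bash
cat > h.py <<'E'
import numpy as np, cv2
from scipy.spatial.transform import Rotation as R
def unproj(s,uv,z):
    K=s["intrinsics"];k=s["k1"];W=s["world_to_cam"]
    p=np.atleast_2d(np.asarray(uv,float)).reshape(-1,1,2)
    n=cv2.undistortPoints(p,K,np.array([k,0,0,0.])).reshape(-1,2)
    d=np.c_[n,np.ones(len(n))]@W[:3,:3]
    c=-W[:3,:3].T@W[:3,3]
    return c+d*((z-c[2])/d[:,2])[:,None]
def proj(s,P):
    W=s["world_to_cam"];P=np.atleast_2d(np.asarray(P,float))
    return cv2.projectPoints(P,cv2.Rodrigues(W[:3,:3])[0],W[:3,3],s["intrinsics"],np.array([s["k1"],0,0,0.]))[0].reshape(-1,2)
def mask(im,lo,hi):
    return cv2.inRange(cv2.cvtColor(im,cv2.COLOR_BGR2HSV),lo,hi)
def st():
    from plant import telemetry
    s=telemetry.get_state();Rm=R.from_quat(s["eef_rot"]).as_matrix()
    print("t",round(s["clock"],2),"tcp",s["tool_pos"].round(4),"x",Rm[:,0].round(3),"y",Rm[:,1].round(3),"q",s["q"].round(2),"F",s["contact_force"].round(1),"op",round(s["opening"],3))
    return s,Rm
E
python3 - <<'E'
from h import *
from plant import cams,r
print([a for a in dir(r) if a[0]!='_'])
t=cams.snapshot("top");im=t["image"]
cv2.imwrite("pics/crop1.png",cv2.resize(im[90:230,80:450],None,fx=2,fy=2,interpolation=cv2.INTER_CUBIC))
m=mask(im,(22,120,120),(35,255,255));m[:, :170]=0;m[:,225:]=0;m[:125]=0;m[215:]=0
c=np.argwhere(m)[:,::-1]
pts=unproj(t,c,0.05);b=cv2.minAreaRect(pts[:,:2].astype(np.float32));print("level yellow rect",b,cv2.boxPoints(b).round(4).tolist())
m=mask(im,(0,120,60),(8,255,255))|mask(im,(172,120,60),(180,255,255));m[:, :255]=0;m[225:]=0
cn=max(cv2.findContours(m,0,2)[0],key=cv2.contourArea)
ap=cv2.approxPolyDP(cn,4,True).reshape(-1,2);print("red",ap.tolist());print(unproj(t,ap,0.125).round(4).tolist())
E
```

```text
['Unreachable', 'pinch_z']
level yellow rect ((0.5588992834091187, 0.12326362729072571), (0.030457893386483192, 0.18382079899311066), 70.30575561523438) [[0.46720001101493835, 0.13989999890327454], [0.6402999758720398, 0.07800000160932541], [0.650600016117096, 0.10660000145435333], [0.47749999165534973, 0.16859999299049377]]
red [[281, 105], [268, 188], [296, 186], [294, 193], [313, 197], [320, 191], [367, 199], [363, 206], [377, 209], [398, 205], [392, 210], [420, 209], [428, 131]]
[[0.6967, -0.0848, 0.125], [0.4929, -0.0544, 0.125], [0.4985, -0.1198, 0.125], [0.4819, -0.1151, 0.125], [0.4731, -0.1593, 0.125], [0.4875, -0.1759, 0.125], [0.47, -0.2858, 0.125], [0.4535, -0.2759, 0.125], [0.4468, -0.3086, 0.125], [0.4568, -0.3586, 0.125], [0.4449, -0.3439, 0.125], [0.448, -0.4106, 0.125], [0.6379, -0.4409, 0.125]]
```

View pics/crop1.png

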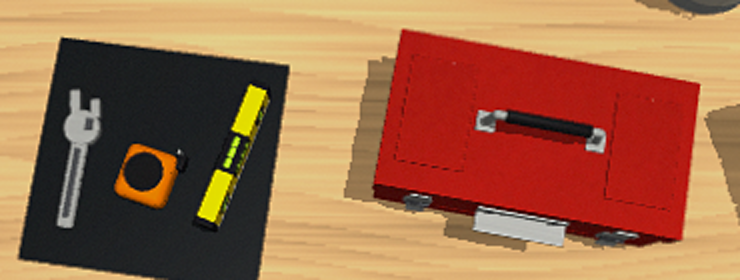

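Run:
```python
from h import *
from plant import cams
t=cams.snapshot("top");im=t["image"];s=cams.snapshot("side");si=s["image"]
bx=np.array([.987,-.163]);by=np.array([.163,.987])
# lip
m=mask(im,(0,0,150),(180,60,255));m[:, :310]=0;m[:,370:]=0;m[:190]=0;m[215:]=0
n,l,stt,ce=cv2.connectedComponentsWithStats(m);i=1+np.argmax(stt[1:,4]);c=np.argwhere(l==i)[:,::-1]
P=unproj(t,c,.09);rc=cv2.minAreaRect(P[:,:2].astype(np.float32));print("lip",stt[i],rc)
# handle
m=mask(im,(0,0,0),(180,255,60));m[:, :320]=0;m[:,385:]=0;m[:142]=0;m[168:]=0
n,l,stt,ce=cv2.connectedComponentsWithStats(m);i=1+np.argmax(stt[1:,4]);c=np.argwhere(l==i)[:,::-1]
P=unproj(t,c,.163);rc=cv2.minAreaRect(P[:,:2].astype(np.float32));print("handle",stt[i],rc)
h=np.array(rc[0]);
for name,off in (("hinge",h+.097*bx),("lipc",h-.111*bx),("boxc",h+.002*bx),("bay",h+.002*bx-.044*by)):print(name,off)
cc=unproj(t,[[281,105],[428,131]],.125)[:,:2].mean(0);print("rear mid",cc)
# top of level in side
m=mask(si,(22,120,120),(35,255,255));m[:225]=0;m[275:]=0;m[:,:235]=0;m[:,310:]=0
cv2.imwrite("pics/lvl.png",cv2.resize(si[215:285,225:315],None,fx=6,fy=6))
H=np.array([.5589,.1233]);a=np.radians(70.3)
```

```text
lip [316 196  46  17 440] ((0.46256494522094727, -0.22797739505767822), (0.1097947433590889, 0.024718793109059334), 80.35028839111328)
handle [332 145  44  14 263] ((0.5730603933334351, -0.24768659472465515), (0.09925571829080582, 0.01451040804386139), 79.92863464355469)
hinge [ 0.66879939 -0.26349759]
lipc [ 0.46350339 -0.22959359]
boxc [ 0.57503439 -0.24801259]
bay [ 0.56786239 -0.29144059]
rear mid [ 0.66732289 -0.2628573 ]
```

View pics/lvl.png

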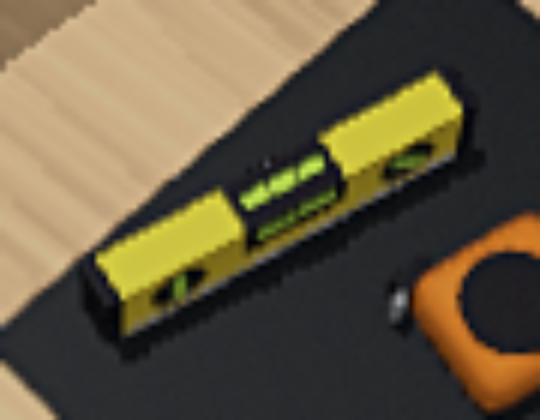

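```bash
cat >> h.py <<'E'
BX=np.array([.9854,-.1702,0]);BY=np.array([.1702,.9854,0]);HG=np.array([.6686,-.2642,.085])
def target(alpha,yaw,sgn):
    c,s=np.cos(np.radians(yaw)),np.sin(np.radians(yaw));a=np.radians(alpha)
    x=np.array([np.cos(a)*c,np.cos(a)*s,-np.sin(a)]);y=sgn*np.array([-s,c,0]);return np.c_[x,y,np.cross(x,y)]
def rv(Rm,Rd): return R.from_matrix(Rd@Rm.T).as_rotvec()
def go(p,Rd):
    s,Rm=st();d=np.asarray(p)-s["tool_pos"];w=rv(Rm,Rd)
    print("shift mm",(d*1000).round(1),"frac",(d/.25).round(4),"rot frac",(w/(np.pi/2)).round(4),"deg",np.degrees(np.linalg.norm(w)).round(1))
E
python3 - <<'E'
from h import *
from plant import cams
t=cams.snapshot("top");m=mask(t["image"],(80,120,80),(98,255,255));m[:235]=0
c=max(cv2.findContours(m,0,2)[0],key=cv2.contourArea).reshape(-1,2);b=cv2.minAreaRect(unproj(t,c,.046)[:,:2].astype(np.float32));print(cv2.boxPoints(b))
for sg in (1,-1): go(HG-.30*BX+[0,0,.1],target(35,-15,sg))
E
```

```text
[[ 0.19705477 -0.23773496]
 [ 0.3548713  -0.35693142]
 [ 0.37101993 -0.33555055]
 [ 0.2132034  -0.2163541 ]]
t 0.35 tcp [ 0.2065 -0.5897  0.2385] x [-0.  0. -1.] y [ 0.331 -0.944 -0.   ] q [ 1.27  0.69 -0.19  1.57  0.16  0.9  -0.22] F [-0.7  0.1  1.4] op 1.0
shift mm [166.5 376.6 -53.5] frac [ 0.6658  1.5064 -0.2141] rot frac [-0.7951 -0.0302  1.4605] deg 149.7
t 0.35 tcp [ 0.2065 -0.5897  0.2385] x [-0.  0. -1.] y [ 0.331 -0.944 -0.   ] q [ 1.27  0.69 -0.19  1.57  0.16  0.9  -0.22] F [-0.7  0.1  1.4] op 1.0
shift mm [166.5 376.6 -53.5] frac [ 0.6658  1.5064 -0.2141] rot frac [ 0.023  -0.6193 -0.3512] deg 64.1
```

Emit:
send_rows(commands=[0.03,0.1,0.06,0.003,-0.077,-0.044,1,0.06,0.15,0.06,0.003,-0.077,-0.044,1,0.06,0.15,0.04,0.003,-0.077,-0.044,1,0.06,0.15,0,0.003,-0.077,-0.044,1,0.06,0.15,0,0.003,-0.077,-0.044,1,0.06,0.15,0,0.003,-0.077,-0.044,1,0.06,0.15,0,0.003,-0.077,-0.044,1,0.06,0.15,0,0.003,-0.077,-0.044,1], newtons=15)

```text
clock: 1.15
tool_pos: [0.2835, -0.3563, 0.3427]
eef_rot: [0.929, -0.069, -0.364, -0.029]
contact_force: [0.3, -1.3, -0.2]
opening: 0.297
```

Run:
```python
from h import *
go(HG-.26*BX+[0,0,.1],target(35,-15,-1))
```

```text
t 1.15 tcp [ 0.2835 -0.3563  0.3427] x [ 0.726 -0.106 -0.679] y [-0.149 -0.989 -0.005] q [ 2.13  0.59 -1.32  2.36 -0.98  0.05  0.28] F [ 0.3 -1.3 -0.2] op 0.297
shift mm [ 128.9  136.3 -157.7] frac [ 0.5157  0.5453 -0.6307] rot frac [-0.0207 -0.0843 -0.0715] deg 10.1
```

Run:
```python
from h import *
go(HG-.25*BX+[0,0,.15],target(50,-27,-1))
```

```text
t 1.15 tcp [ 0.2835 -0.3563  0.3427] x [ 0.726 -0.106 -0.679] y [-0.149 -0.989 -0.005] q [ 2.13  0.59 -1.32  2.36 -0.98  0.05  0.28] F [ 0.3 -1.3 -0.2] op 0.297
shift mm [ 138.8  134.6 -107.7] frac [ 0.5551  0.5385 -0.4307] rot frac [ 0.0217  0.0774 -0.2042] deg 19.8
```

Emit:
send_rows(commands=[0.11,0.11,-0.05,0.004,0.015,-0.041,1,0.11,0.11,-0.05,0.004,0.015,-0.041,1,0.11,0.11,-0.05,0.004,0.015,-0.041,1,0.11,0.11,-0.05,0.004,0.015,-0.041,1,0.11,0.11,-0.05,0.004,0.015,-0.041,1])

```text
clock: 1.65
tool_pos: [0.3572, -0.288, 0.3587]
eef_rot: [0.877, -0.171, -0.435, -0.115]
contact_force: [-0.1, -0.1, -0.3]
opening: 0.008
```

Run:
```python
from h import *
go(HG-.25*BX+[0,0,.1],target(50,-27,-1))
```

```text
t 1.65 tcp [ 0.3572 -0.288   0.3587] x [ 0.563 -0.2   -0.802] y [-0.4   -0.915 -0.053] q [ 1.44  0.21 -0.83  2.36 -1.    0.04 -0.35] F [-0.1 -0.1 -0.3] op 0.008
shift mm [  65.1   66.4 -173.7] frac [ 0.2603  0.2654 -0.6948] rot frac [-0.0464 -0.0199 -0.0388] deg 5.7
```

```bash
cat > fk.py <<'E'
import numpy as np, itertools
from scipy.spatial.transform import Rotation as R
Q=np.array([[1.26782829,0.68995305,-0.19448821,1.56635163,0.15730159,0.90251999,-0.21506],[2.13,.59,-1.32,2.36,-.98,.05,.28],[1.44,.21,-.83,2.36,-1,.04,-.35]])
X=np.array([[0,0,-1],[.726,-.106,-.679],[.563,-.2,-.802]]);Y=np.array([[.331,-.944,0],[-.149,-.989,-.005],[-.4,-.915,-.053]])
P=np.array([[.2065,-.5897,.2385],[.2835,-.3563,.3427],[.3572,-.288,.3587]])
def chain(q,s):
    M=np.eye(3);out=[M]
    for i,ax in enumerate("zyzyzyz"):
        M=M@R.from_euler(ax,s[i]*q[i]).as_matrix();out.append(M)
    return out
if __name__=="__main__":
    T=[np.c_[x,y,np.cross(x,y)] for x,y in zip(X,Y)]
    res=[]
    for s in itertools.product((1,-1),repeat=7):
      for k in range(4):
        A=R.from_euler('z',k*90,degrees=True).as_matrix()
        C=[A@chain(q,s)[-1] for q in Q]
        B=C[0].T@T[0]
        e=sum(np.linalg.norm(R.from_matrix((c@B).T@t).as_rotvec()) for c,t in zip(C,T))
        res.append((e,s,k,B.round(2).tolist()))
    res.sort(key=lambda a:a[0])
    for r_ in res[:6]:print(r_)
E
python3 fk.py
```

```text
(np.float64(0.014212234953458136), (-1, 1, -1, 1, -1, 1, -1), 0, [[-0.0, -1.0, -0.0], [0.0, 0.0, -1.0], [1.0, -0.0, 0.0]])
(np.float64(0.014212234953458188), (-1, -1, -1, -1, -1, -1, -1), 2, [[0.0, 1.0, 0.0], [-0.0, -0.0, 1.0], [1.0, -0.0, 0.0]])
(np.float64(1.2105064003190336), (1, 1, 1, -1, -1, -1, -1), 0, [[-0.95, -0.03, 0.3], [0.21, -0.79, 0.58], [0.22, 0.61, 0.76]])
(np.float64(1.210506400319034), (1, -1, 1, 1, -1, 1, -1), 2, [[0.95, 0.03, -0.3], [-0.21, 0.79, -0.58], [0.22, 0.61, 0.76]])
(np.float64(1.2552324896578833), (-1, 1, -1, 1, -1, 1, 1), 0, [[-0.0, -0.91, 0.42], [-0.0, -0.42, -0.91], [1.0, -0.0, 0.0]])
(np.float64(1.2552324896578833), (-1, -1, -1, -1, -1, -1, 1), 2, [[0.0, 0.91, -0.42], [0.0, 0.42, 0.91], [1.0, -0.0, 0.0]])
```

```bash
cat > fit.py <<'E'
from fk import *
S=(-1,1,-1,1,-1,1,-1)
for full in (0,1):
    A=[];b=[]
    for q,p in zip(Q,P):
        C=chain(q,S); cols=[np.array([0,0,1.]),C[2][:,2],C[4][:,2],C[6][:,2]]
        if full: cols+=[C[2][:,0],C[4][:,0],C[6][:,0]]
        A.append(np.c_[tuple(cols)]);b.append(p)
    A=np.vstack(A);b=np.hstack(b);x,rs,rk,sv=np.linalg.lstsq(A,b,rcond=None)
    print(x.round(4),(A@x-b).round(4),sv.round(3))
E
python3 fit.py
```

```text
[0.2772 0.6015 0.3124 0.3177] [ 0.0359  0.0163 -0.0091 -0.0076 -0.0076  0.0044  0.0119  0.0207  0.0047] [3.121 1.32  0.613 0.378]
[ 0.3254  0.5407  0.3298  0.28    0.0537 -0.0156  0.0295] [ 0.0314  0.0177 -0.0029 -0.0141 -0.0011 -0.0003  0.0189  0.0051  0.0032] [3.321 2.738 1.395 0.543 0.356 0.268 0.179]
```

```bash
cat >> h.py <<'E'
_st=st
def st():
    s,Rm=_st()
    import json
    open("log.jsonl","a").write(json.dumps([s["q"].tolist(),s["tool_pos"].tolist(),s["eef_rot"].tolist()])+"\n")
    return s,Rm
E
python3 - <<'E'
from h import *
go([.40,-.27,.38],target(89.9,-27,-1))
E
```

```text
t 1.65 tcp [ 0.3572 -0.288   0.3587] x [ 0.563 -0.2   -0.802] y [-0.4   -0.915 -0.053] q [ 1.44  0.21 -0.83  2.36 -1.    0.04 -0.35] F [-0.1 -0.1 -0.3] op 0.008
shift mm [42.8 18.  21.3] frac [0.1713 0.072  0.0852] rot frac [ 0.144   0.3804 -0.0259] deg 36.7
```

Emit:
send_rows(commands=[0.04,0.02,0.02,0.029,0.076,-0.005,1,0.04,0.02,0.02,0.029,0.076,-0.005,1,0.04,0.02,0.02,0.029,0.076,-0.005,1,0.04,0.02,0.02,0.029,0.076,-0.005,1,0.04,0.02,0.02,0.029,0.076,-0.005,1])

```text
clock: 2.15
tool_pos: [0.3918, -0.2694, 0.3568]
eef_rot: [0.815, -0.144, -0.54, -0.151]
contact_force: [1.6, 0.7, 0.2]
opening: 0.002
```

Run:
```python
from h import *
go([.40,-.27,.38],target(89.9,-27,-1))
```

```text
t 2.15 tcp [ 0.3918 -0.2694  0.3568] x [ 0.375 -0.072 -0.924] y [-0.399 -0.912 -0.091] q [ 0.55  0.2   0.09  2.14 -0.4   0.47 -1.04] F [1.6 0.7 0.2] op 0.002
shift mm [ 8.2 -0.6 23.2] frac [ 0.0329 -0.0022  0.0928] rot frac [ 0.0516  0.2433 -0.026 ] deg 22.5
```

```bash
cat >> h.py <<'E'
from fk import chain
SG=(-1,1,-1,1,-1,1,-1)
BT=np.array([[0,-1,0],[0,0,-1],[1,0,0.]])
def Rq(q): return chain(q,SG)[-1]@BT
def plan(qt,n,rows=None,d=.28):
    """rows for moving from present q to qt (wrist centre assumed fixed)"""
    s,Rm=st();q0=s["q"];qt=np.array([q0[i] if v is None else v for i,v in enumerate(qt)])
    Rs=[Rq(q0+(qt-q0)*k/n) for k in range(n+1)]
    for a,b in list(zip(Rs,Rs[1:]))[:rows]:
        w=rv(a,b)/(np.pi/2);dp=d*(b[:,0]-a[:,0])/.25
        print((dp).round(3).tolist()+w.round(3).tolist()+[1],end=",\n")
E
python3 - <<'E'
from h import *
plan([None]*4+[2.8,.5,-1.5],24,12)
E
```

```text
t 2.15 tcp [ 0.3918 -0.2694  0.3568] x [ 0.375 -0.072 -0.924] y [-0.399 -0.912 -0.091] q [ 0.55  0.2   0.09  2.14 -0.4   0.47 -1.04] F [1.6 0.7 0.2] op 0.002
[-0.051, -0.042, -0.015, -0.044, 0.036, 0.048, 1],
[-0.048, -0.047, -0.009, -0.044, 0.036, 0.048, 1],
[-0.044, -0.052, -0.003, -0.045, 0.035, 0.048, 1],
[-0.039, -0.056, 0.004, -0.045, 0.035, 0.048, 1],
[-0.033, -0.059, 0.01, -0.046, 0.034, 0.048, 1],
[-0.027, -0.061, 0.017, -0.046, 0.033, 0.048, 1],
[-0.02, -0.062, 0.023, -0.047, 0.033, 0.048, 1],
[-0.013, -0.062, 0.029, -0.047, 0.032, 0.048, 1],
[-0.005, -0.06, 0.034, -0.047, 0.031, 0.049, 1],
[0.002, -0.058, 0.038, -0.047, 0.031, 0.049, 1],
[0.01, -0.054, 0.042, -0.047, 0.03, 0.049, 1],
[0.017, -0.05, 0.046, -0.047, 0.029, 0.05, 1],
```

Emit:
send_rows(commands=[-0.05,-0.042,-0.015,-0.044,0.036,0.048,1,-0.048,-0.047,-0.009,-0.044,0.036,0.048,1,-0.044,-0.052,-0.003,-0.045,0.035,0.048,1,-0.039,-0.056,0.004,-0.045,0.035,0.048,1,-0.033,-0.059,0.01,-0.046,0.034,0.048,1,-0.027,-0.061,0.017,-0.046,0.033,0.048,1,-0.02,-0.062,0.023,-0.047,0.033,0.048,1,-0.013,-0.062,0.029,-0.047,0.032,0.048,1])

```text
clock: 2.95
tool_pos: [0.3277, -0.3815, 0.375]
eef_rot: [0.691, -0.067, -0.656, 0.297]
contact_force: [0.4, 0.0, -0.4]
opening: 0.008
```

Run:
```python
from h import *
plan([None]*4+[2.8,.5,-1.5],18,12)
```

```text
t 2.95 tcp [ 0.3277 -0.3815  0.375 ] x [ 0.131 -0.482 -0.867] y [ 0.297 -0.815  0.498] q [ 0.22  0.21  0.41  2.16  0.6   0.45 -1.13] F [ 0.4  0.  -0.4] op 0.008
[-0.008, -0.052, 0.029, -0.041, 0.031, 0.043, 1],
[-0.002, -0.05, 0.033, -0.041, 0.03, 0.043, 1],
[0.004, -0.048, 0.037, -0.041, 0.029, 0.043, 1],
[0.01, -0.045, 0.039, -0.041, 0.029, 0.044, 1],
[0.017, -0.041, 0.042, -0.041, 0.028, 0.044, 1],
[0.022, -0.037, 0.044, -0.041, 0.027, 0.045, 1],
[0.028, -0.032, 0.045, -0.041, 0.027, 0.045, 1],
[0.033, -0.027, 0.045, -0.041, 0.026, 0.046, 1],
[0.038, -0.021, 0.045, -0.04, 0.026, 0.046, 1],
[0.042, -0.014, 0.044, -0.04, 0.026, 0.047, 1],
[0.046, -0.008, 0.043, -0.04, 0.025, 0.047, 1],
[0.049, -0.001, 0.041, -0.039, 0.025, 0.048, 1],
```

Emit:
send_rows(commands=[-0.008,-0.052,0.029,-0.044,0.034,0.047,1,-0.002,-0.05,0.033,-0.044,0.033,0.047,1,0.004,-0.048,0.037,-0.044,0.032,0.047,1,0.01,-0.045,0.039,-0.044,0.031,0.048,1,0.017,-0.041,0.042,-0.044,0.03,0.048,1,0.022,-0.037,0.044,-0.044,0.029,0.049,1,0.028,-0.032,0.045,-0.044,0.029,0.049,1,0.033,-0.027,0.045,-0.044,0.028,0.05,1])

```text
clock: 3.75
tool_pos: [0.3562, -0.4661, 0.4577]
eef_rot: [0.427, 0.023, -0.607, 0.669]
contact_force: [0.8, -0.4, 0.1]
opening: 0.005
```

Run:
```python
from h import *
plan([None]*4+[2.8,.5,-1.5],12,12)
```

```text
t 3.75 tcp [ 0.3562 -0.4661  0.4577] x [ 0.261 -0.793 -0.55 ] y [ 0.833 -0.103  0.544] q [ 0.05  0.23  0.6   2.25  1.89  0.44 -1.54] F [ 0.8 -0.4  0.1] op 0.005
[0.027, -0.007, 0.024, -0.025, 0.024, 0.036, 1],
[0.029, -0.004, 0.023, -0.025, 0.024, 0.036, 1],
[0.03, -0.002, 0.022, -0.026, 0.024, 0.036, 1],
[0.031, 0.001, 0.022, -0.026, 0.024, 0.036, 1],
[0.032, 0.003, 0.021, -0.026, 0.024, 0.036, 1],
[0.033, 0.006, 0.019, -0.026, 0.023, 0.036, 1],
[0.033, 0.009, 0.018, -0.026, 0.023, 0.036, 1],
[0.034, 0.011, 0.017, -0.026, 0.023, 0.037, 1],
[0.034, 0.014, 0.015, -0.026, 0.023, 0.037, 1],
[0.034, 0.017, 0.014, -0.026, 0.022, 0.037, 1],
[0.034, 0.019, 0.012, -0.026, 0.022, 0.037, 1],
[0.033, 0.022, 0.01, -0.026, 0.022, 0.037, 1],
```

Run:
```python
from h import *
for sg in (1,-1): go(HG-.27*BX+[0,0,.17],target(45,-20,sg))
```

```text
t 3.75 tcp [ 0.3562 -0.4661  0.4577] x [ 0.261 -0.793 -0.55 ] y [ 0.833 -0.103  0.544] q [ 0.05  0.23  0.6   2.25  1.89  0.44 -1.54] F [ 0.8 -0.4  0.1] op 0.005
shift mm [  46.4  247.8 -202.7] frac [ 0.1854  0.9912 -0.8107] rot frac [-0.1662  0.362   0.8433] deg 83.9
t 3.75 tcp [ 0.3562 -0.4661  0.4577] x [ 0.261 -0.793 -0.55 ] y [ 0.833 -0.103  0.544] q [ 0.05  0.23  0.6   2.25  1.89  0.44 -1.54] F [ 0.8 -0.4  0.1] op 0.005
shift mm [  46.4  247.8 -202.7] frac [ 0.1854  0.9912 -0.8107] rot frac [ 0.7941 -0.7433 -0.5711] deg 110.6
```

Emit:
send_rows(commands=[0.02,0.1,-0.04,-0.017,0.036,0.084,1,0.02,0.1,-0.04,-0.017,0.036,0.084,1,0.02,0.1,-0.04,-0.017,0.036,0.084,1,0.02,0.1,-0.04,-0.017,0.036,0.084,1,0.02,0.1,-0.04,-0.017,0.036,0.084,1,0.02,0.1,-0.04,-0.017,0.036,0.084,1])

```text
clock: 4.35
tool_pos: [0.3891, -0.3099, 0.3985]
eef_rot: [0.222, 0.251, -0.354, 0.873]
contact_force: [0.6, 0.2, -0.4]
opening: 0.006
```

Run:
```python
from h import *
go(HG-.27*BX+[0,0,.17],target(45,-20,1))
```

```text
t 4.35 tcp [ 0.3891 -0.3099  0.3985] x [ 0.623 -0.508 -0.595] y [0.73  0.651 0.21 ] q [ 0.27  0.15  0.24  2.56  2.89  0.5  -1.75] F [ 0.6  0.2 -0.4] op 0.006
shift mm [  13.5   91.7 -143.5] frac [ 0.0539  0.3666 -0.5739] rot frac [-0.065   0.146   0.3216] deg 32.3
```

Run:
```python
from h import *
go(HG-.26*BX+[0,0,.1],target(57,-22,1))
```

```text
t 4.35 tcp [ 0.3891 -0.3099  0.3985] x [ 0.623 -0.508 -0.595] y [0.73  0.651 0.21 ] q [ 0.27  0.15  0.24  2.56  2.89  0.5  -1.75] F [ 0.6  0.2 -0.4] op 0.006
shift mm [  23.3   90.  -213.5] frac [ 0.0933  0.3598 -0.8539] rot frac [0.0158 0.2561 0.3111] deg 36.3
```

Emit:
send_rows(commands=[0.02,0.06,-0.12,0.003,0.051,0.062,1,0.02,0.06,-0.12,0.003,0.051,0.062,1,0.02,0.06,-0.12,0.003,0.051,0.062,1,0.02,0.06,-0.12,0.003,0.051,0.062,1,0.02,0.06,-0.12,0.003,0.051,0.062,1])

```text
clock: 4.85
tool_pos: [0.4155, -0.2319, 0.2485]
eef_rot: [0.086, 0.471, -0.159, 0.863]
contact_force: [-0.2, -0.3, 0.5]
opening: 0.003
```

Run:
```python
from h import *
go(HG-.26*BX+[0,0,0],target(57,-22,1))
```

```text
t 4.85 tcp [ 0.4155 -0.2319  0.2485] x [ 0.506 -0.193 -0.841] y [ 0.355  0.935 -0.001] q [ 0.49  0.42 -0.07  2.52  3.17  0.37 -1.53] F [-0.2 -0.3  0.5] op 0.003
shift mm [  -3.1   12.  -163.5] frac [-0.0122  0.0479 -0.6541] rot frac [-0.0006 -0.0026 -0.0134] deg 1.2
```

Emit:
send_rows(commands=[0,0.01,-0.13,0,0,-0.002,1,0,0.01,-0.13,0,0,-0.002,1,0,0.01,-0.13,0,0,-0.002,1,0,0.01,-0.13,0,0,-0.002,1,0,0.01,-0.13,0,0,-0.002,1])

```text
clock: 5.35
tool_pos: [0.4511, -0.2239, 0.1484]
eef_rot: [0.085, 0.456, -0.15, 0.873]
contact_force: [0.1, 0.8, -0.5]
opening: 0.006
```

Run:
```python
from h import *
go(HG-.212*BX+[0,0,-.045],target(52,-22,1))
from plant import cams
s=cams.snapshot("side");cv2.imwrite("pics/s1.png",cv2.resize(s["image"][60:260,60:360],None,fx=2.5,fy=2.5,interpolation=cv2.INTER_CUBIC))
```

```text
t 5.35 tcp [ 0.4511 -0.2239  0.1484] x [ 0.538 -0.185 -0.822] y [0.34  0.941 0.011] q [ 0.98  0.95 -1.08  2.56  2.27  1.05 -0.64] F [ 0.1  0.8 -0.5] op 0.006
shift mm [   8.6   -4.3 -108.4] frac [ 0.0346 -0.0171 -0.4337] rot frac [-0.0198 -0.0319 -0.024 ] deg 4.0
```

View pics/s1.png

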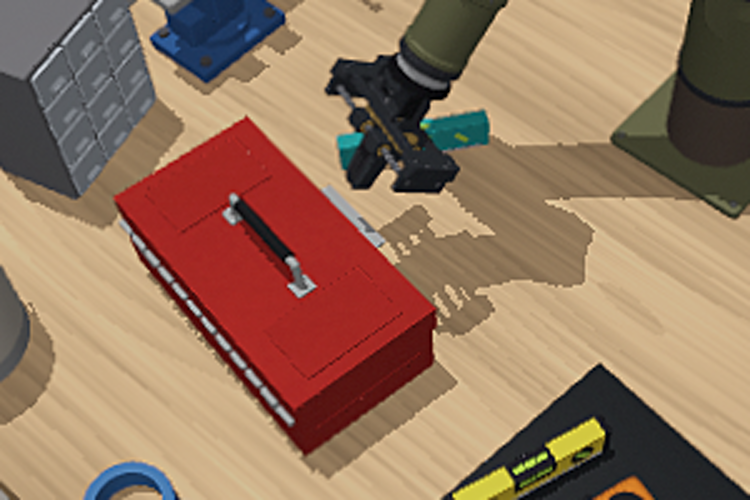

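```bash
cat > fit2.py <<'E'
from h import *
import json
L=[json.loads(l) for l in open("log.jsonl")]
A=[];b=[]
for q,p,e in L:
    C=chain(q,SG)
    cols=[np.array([0,0,1.])]+[C[1][:,0],C[1][:,1]]+[C[2][:,i] for i in (2,0)]+[C[3][:,1]]+[C[4][:,i] for i in (2,0)]+[C[5][:,1]]+[C[6][:,i] for i in (2,0)]
    A.append(np.c_[tuple(cols)]);b.append(p)
A=np.vstack(A);b=np.hstack(b)
for idx in ([0,3,6,9],[0,3,4,6,7,9],[0,1,3,4,6,7,9,10],list(range(11))):
    x=np.linalg.lstsq(A[:,idx],b,rcond=None)[0];res=A[:,idx]@x-b
    print(idx,x.round(4),np.abs(res).max().round(4),np.sqrt((res**2).mean()).round(4))
E
python3 fit2.py
```

```text
[0, 3, 6, 9] [0.3742 0.5429 0.3217 0.3632] 0.0475 0.0237
[0, 3, 4, 6, 7, 9] [ 0.3465  0.6359 -0.0177  0.3714  0.0437  0.3666] 0.0451 0.0227
[0, 1, 3, 4, 6, 7, 9, 10] [ 0.3933 -0.0393  0.6118  0.0181  0.3014  0.0468  0.4434 -0.038 ] 0.0541 0.0211
[0, 1, 2, 3, 4, 5, 6, 7, 8, 9, 10] [ 3.469e-01  0.000e+00 -1.880e-02  5.634e-01 -0.000e+00 -2.690e-02
  3.448e-01  0.000e+00 -4.000e-04  3.261e-01 -0.000e+00] 0.0 0.0
```

```bash
cat >> h.py <<'E'
LO=np.array([-3.01,-.46,-1.47,.13,-1,.04,-2.66]);HI=np.array([3.01,2.08,1.51,2.56,4.14,2.09,2.66])
def fkq(q):
    C=chain(q,SG)
    return np.array([0,0,.3469])-.0188*C[1][:,1]+.5634*C[2][:,2]-.0269*C[3][:,1]+.3448*C[4][:,2]-.0004*C[5][:,1]+.3261*C[6][:,2],C[6],C
from scipy.optimize import least_squares
def ik(p,Rd,q0,m=.05,wn=0.02):
    q0=np.clip(q0,LO+m+1e-3,HI-m-1e-3)
    def f(q):
        pp,_,C=fkq(q);return np.r_[(pp-p)*10,rv(C[-1]@BT,Rd)*3,wn*(q-q0)*.1]
    o=least_squares(f,q0,bounds=(LO+m,HI-m));pp,_,C=fkq(o.x)
    return o.x,np.linalg.norm(pp-p),np.linalg.norm(rv(C[-1]@BT,Rd))
E
cat > feas.py <<'E'
from h import *
rng=np.random.default_rng(0)
p=HG-.210*BX+np.array([0,0,-.042])
for al in (45,55,62,70):
  for yaw in (-60,-45,-35,-22,-10,5,20):
    best=None
    for sg in (1,-1):
      for k in range(12):
        q0=rng.uniform(LO,HI) if k>1 else np.array([.5,.5,0,2.4,3.1,.5,-1.5*(1 if k else -1)])
        q,e,w=ik(p,target(al,yaw,sg),q0)
        if best is None or e+w<best[0]-1e-4: best=(e+w,sg,q)
        if e+w<1e-3: break
    print(al,yaw,best[1],round(best[0],4),best[2].round(2))
E
time python3 feas.py
```

```text
45 -60 1 0.0 [-0.04  1.16 -0.02  2.5   2.35  1.11 -2.08]
45 -45 1 0.0627 [ 0.73  1.54 -1.3   2.51  2.16  2.04 -0.96]
45 -35 1 0.0988 [ 0.88  1.6  -1.42  2.51  2.28  1.97 -0.59]
45 -22 1 0.1067 [ 1.09  1.59 -1.42  2.51  2.4   1.65 -0.22]
45 -10 1 0.0722 [ 1.26  1.62 -1.42  2.51  2.47  1.4   0.07]
45 5 1 0.0 [ 1.25  1.37 -1.    2.5   2.85  0.96 -0.14]
45 20 1 0.0 [ 1.37  1.34 -1.03  2.34  2.72  0.53  0.25]
55 -60 1 0.0 [-0.5   1.67  1.41  2.47  4.01  1.2   2.61]
55 -45 1 0.0 [ 0.61  1.17 -0.81  2.51  2.23  1.38 -1.24]
55 -35 1 0.018 [ 0.93  1.49 -1.42  2.51  2.13  1.78 -0.61]
55 -22 1 0.0235 [ 1.06  1.49 -1.42  2.51  2.22  1.59 -0.3 ]
55 -10 1 0.0001 [ 1.15  1.45 -1.34  2.51  2.31  1.35 -0.11]
55 5 1 0.0 [ 1.13  1.2  -0.93  2.43  2.64  0.81 -0.17]
55 20 1 0.0 [ 1.22  1.18 -0.92  2.31  2.56  0.48  0.21]
62 -60 1 0.0 [ 0.11  0.96  0.03  2.38  2.48  0.62 -1.87]
62 -45 1 0.0 [ 0.23  0.98 -0.03  2.45  2.72  0.75 -1.76]
62 -35 1 0.0 [ 0.72  1.08 -0.78  2.45  2.29  1.07 -0.97]
62 -22 1 0.0 [ 0.84  1.1  -0.82  2.45  2.39  1.   -0.72]
62 -10 1 0.0 [ 0.94  1.11 -0.84  2.43  2.46  0.88 -0.47]
62 5 1 0.0 [ 1.04  1.1  -0.85  2.36  2.48  0.66 -0.14]
62 20 1 0.0 [ 1.09  1.08 -0.81  2.27  2.42  0.41  0.22]
70 -60 1 0.0 [ 0.16  0.91  0.08  2.29  2.56  0.36 -1.84]
70 -45 1 0.0 [ 0.25  0.91  0.01  2.34  2.75  0.44 -1.72]
70 -35 1 0.0 [ 0.72  0.99 -0.69  2.33  2.13  0.77 -0.79]
70 -22 1 0.0 [ 0.8   1.   -0.72  2.34  2.2   0.72 -0.57]
70 -10 1 0.0 [ 0.86  1.   -0.73  2.32  2.24  0.63 -0.34]
70 5 1 0.0 [ 0.91  0.99 -0.7   2.28  2.26  0.48 -0.04]
70 20 1 0.0 [ 0.91  0.97 -0.62  2.22  2.23  0.28  0.28]
real	0m35.079s
user	0m30.428s
sys	0m0.234s
```

```bash
cat >> h.py <<'E'
def lidtcp(th,al=50,s=.013,g=0.0):
    a=np.radians(al)
    if th<a: c=np.array([-.222*np.cos(th),.222*np.sin(th)])+s*np.array([np.cos(a),-np.sin(a)])
    else: c=(.222-s)*np.array([-np.cos(th),np.sin(th)])
    c=c-(.009+g)*np.array([np.sin(a),np.cos(a)])
    return HG+c[0]*BX+np.array([0,0,c[1]])
E
cat > path.py <<'E'
from h import *
import sys
q00=np.array([ 0.98,0.95,-1.08,2.5,2.27,1.05,-0.64])
for al,yaw in ((50,3),(50,8),(53,3),(55,0)):
    q=q00.copy();out=[]
    for w in [HG+[-.25*BX[0],-.25*BX[1],.05],HG+[-.25*BX[0],-.25*BX[1],-.045],lidtcp(0,al,g=.008)]+[lidtcp(t,al) for t in np.arange(0,1.76,.25)]:
        q,e,wr=ik(w,target(al,yaw,1),q,m=.02);out.append((round(e+wr,3),q.round(2).tolist()))
    print(al,yaw);[print("  ",o) for o in out]
E
python3 path.py
```

```text
50 3
   (np.float64(0.03), [1.38, 1.25, -1.45, 2.54, 2.19, 0.98, 0.18])
   (np.float64(0.025), [1.39, 1.59, -1.45, 2.54, 2.32, 1.22, 0.34])
   (np.float64(0.0), [1.34, 1.51, -1.45, 2.53, 2.31, 1.2, 0.26])
   (np.float64(0.0), [1.33, 1.49, -1.45, 2.51, 2.3, 1.18, 0.26])
   (np.float64(0.0), [1.33, 1.3, -1.45, 2.5, 2.22, 1.04, 0.19])
   (np.float64(0.0), [1.33, 1.14, -1.45, 2.42, 2.11, 0.89, 0.2])
   (np.float64(0.0), [1.33, 1.02, -1.45, 2.31, 1.96, 0.76, 0.3])
   (np.float64(0.0), [1.3, 0.96, -1.44, 2.18, 1.8, 0.69, 0.45])
   (np.float64(0.0), [1.24, 0.95, -1.43, 2.04, 1.65, 0.68, 0.6])
   (np.float64(0.0), [1.18, 0.97, -1.41, 1.9, 1.56, 0.71, 0.73])
   (np.float64(0.0), [1.1, 1.02, -1.39, 1.76, 1.51, 0.74, 0.83])
50 8
   (np.float64(0.0), [1.37, 1.16, -1.29, 2.54, 2.36, 0.82, 0.12])
   (np.float64(0.0), [1.35, 1.43, -1.19, 2.53, 2.54, 0.99, 0.17])
   (np.float64(0.0), [1.33, 1.35, -1.21, 2.49, 2.48, 0.92, 0.17])
   (np.float64(0.0), [1.32, 1.34, -1.22, 2.47, 2.46, 0.9, 0.17])
   (np.float64(0.0), [1.33, 1.19, -1.27, 2.45, 2.34, 0.79, 0.16])
   (np.float64(0.0), [1.33, 1.04, -1.28, 2.
[... 1103 characters left out ...]
, [1.31, 1.19, -1.45, 2.54, 2.1, 1.04, 0.09])
   (np.float64(0.014), [1.31, 1.53, -1.45, 2.54, 2.24, 1.29, 0.22])
   (np.float64(0.0), [1.28, 1.45, -1.45, 2.51, 2.2, 1.23, 0.19])
   (np.float64(0.0), [1.27, 1.43, -1.45, 2.49, 2.19, 1.21, 0.19])
   (np.float64(0.0), [1.28, 1.25, -1.45, 2.47, 2.1, 1.06, 0.15])
   (np.float64(0.0), [1.29, 1.09, -1.45, 2.38, 1.97, 0.91, 0.21])
   (np.float64(0.0), [1.28, 0.99, -1.45, 2.27, 1.8, 0.8, 0.34])
   (np.float64(0.0), [1.25, 0.94, -1.45, 2.13, 1.63, 0.77, 0.51])
   (np.float64(0.0), [1.2, 0.94, -1.45, 1.98, 1.52, 0.8, 0.65])
   (np.float64(0.0), [1.14, 0.97, -1.44, 1.84, 1.45, 0.84, 0.76])
   (np.float64(0.0), [1.06, 1.02, -1.41, 1.7, 1.42, 0.87, 0.86])
```

```bash
cat > path2.py <<'E'
from h import *
q00=np.array([ 0.98,0.95,-1.08,2.5,2.27,1.05,-0.64])
o=-.025*BY
for al,yaw in ((57,0),(57,5),(60,-3)):
    q=q00.copy();out=[]
    for w in [HG-.25*BX+[0,0,.05],HG-.25*BX+[0,0,-.045],lidtcp(0,al,g=.008)]+[lidtcp(t,al) for t in np.arange(0,1.76,.35)]:
        q,e,wr=ik(w+o,target(al,yaw,1),q,m=.03);out.append((round(e+wr,3),q.round(2).tolist(),w.round(3)))
    print(al,yaw);[print("  ",o_) for o_ in out]
E
python3 path2.py
```

```text
57 0
   (np.float64(0.0), [1.21, 0.92, -0.97, 2.49, 2.5, 0.64, -0.25], array([ 0.422, -0.222,  0.135]))
   (np.float64(0.0), [1.17, 1.2, -0.91, 2.51, 2.64, 0.88, -0.24], array([ 0.422, -0.222,  0.04 ]))
   (np.float64(0.0), [1.16, 1.12, -0.92, 2.46, 2.58, 0.79, -0.23], array([ 0.443, -0.225,  0.065]))
   (np.float64(0.0), [1.15, 1.1, -0.92, 2.44, 2.57, 0.76, -0.23], array([ 0.449, -0.226,  0.069]))
   (np.float64(0.0), [1.15, 0.88, -0.92, 2.39, 2.44, 0.53, -0.22], array([ 0.463, -0.229,  0.145]))
   (np.float64(0.0), [1.06, 0.68, -0.77, 2.25, 2.3, 0.24, -0.17], array([ 0.501, -0.235,  0.212]))
   (np.float64(0.0), [1.15, 0.73, -1.06, 2.05, 1.4, 0.4, 0.72], array([ 0.559, -0.245,  0.261]))
   (np.float64(0.0), [1.11, 0.8, -1.14, 1.84, 1.21, 0.56, 0.94], array([ 0.626, -0.257,  0.286]))
   (np.float64(0.0), [1.02, 0.88, -1.15, 1.64, 1.15, 0.67, 1.05], array([ 0.698, -0.269,  0.286]))
57 5
   (np.float64(0.0), [1.23, 0.91, -0.92, 2.46, 2.55, 0.53, -0.19], array([ 0.422, -0.222,  0.135]))
   (np.float64(0.0), [1.2, 1.18, -0.88, 2.47, 2.68, 0.76, -0.16], array([ 0.422, -0.222,  0.04 ]))
 
[... 888 characters left out ...]
0.04 ]))
   (np.float64(0.0), [1.11, 1.08, -0.91, 2.45, 2.49, 0.78, -0.26], array([ 0.442, -0.225,  0.065]))
   (np.float64(0.0), [1.1, 1.07, -0.9, 2.43, 2.48, 0.75, -0.26], array([ 0.449, -0.226,  0.069]))
   (np.float64(0.0), [1.1, 0.84, -0.88, 2.37, 2.33, 0.51, -0.21], array([ 0.462, -0.228,  0.145]))
   (np.float64(0.0), [0.95, 0.63, -0.65, 2.23, 2.18, 0.18, -0.14], array([ 0.5  , -0.235,  0.212]))
   (np.float64(0.0), [1.12, 0.72, -1.06, 2.02, 1.3, 0.47, 0.75], array([ 0.558, -0.245,  0.262]))
   (np.float64(0.0), [1.07, 0.78, -1.12, 1.81, 1.14, 0.63, 0.93], array([ 0.626, -0.257,  0.286]))
   (np.float64(0.0), [0.98, 0.87, -1.12, 1.61, 1.1, 0.73, 1.04], array([ 0.698, -0.269,  0.286]))
```

```bash
cat >> h.py <<'E'
OF=-.025*BY
def alp(th): return 57-12*min(th/.7,1)
E
cat > path3.py <<'E'
from h import *
q=np.array([ 0.98,0.95,-1.08,2.5,2.27,1.05,-0.64])
W=[(HG-.255*BX+[0,0,.05],57),(HG-.255*BX+[0,0,-.045],57),(lidtcp(0,57,.022,g=.01),57)]+[(lidtcp(t,alp(t),.022),alp(t)) for t in np.arange(0,1.79,.25)]
for w,al in W:
    q,e,wr=ik(w+OF,target(al,0,1),q,m=.03);print(round(e+wr,3),q.round(2).tolist(),w.round(3),round(al))
go(W[0][0]+OF,target(57,0,1))
E
python3 path3.py
```

```text
0.0 [1.22, 0.93, -0.97, 2.5, 2.51, 0.65, -0.25] [ 0.417 -0.221  0.135] 57
0.0 [1.18, 1.21, -0.91, 2.52, 2.65, 0.89, -0.24] [ 0.417 -0.221  0.04 ] 57
0.0 [1.15, 1.14, -0.92, 2.45, 2.59, 0.8, -0.23] [ 0.446 -0.226  0.056] 57
0.0 [1.15, 1.12, -0.92, 2.43, 2.57, 0.77, -0.22] [ 0.454 -0.227  0.062] 57
0.0 [1.2, 1.03, -0.99, 2.45, 2.58, 0.72, -0.25] [ 0.463 -0.229  0.117] 53
0.0 [1.24, 0.95, -1.05, 2.42, 2.57, 0.65, -0.26] [ 0.484 -0.232  0.169] 48
0.0 [1.26, 0.88, -1.09, 2.34, 2.55, 0.56, -0.27] [ 0.518 -0.238  0.214] 45
0.0 [1.2, 0.8, -1.03, 2.23, 2.46, 0.41, -0.24] [ 0.556 -0.245  0.247] 45
0.0 [1.11, 0.74, -0.93, 2.1, 2.39, 0.28, -0.21] [ 0.6   -0.252  0.268] 45
0.0 [0.99, 0.72, -0.79, 1.97, 2.32, 0.18, -0.18] [ 0.648 -0.261  0.278] 45
0.0 [0.87, 0.74, -0.65, 1.85, 2.28, 0.09, -0.18] [ 0.697 -0.269  0.275] 45
t 5.4 tcp [ 0.4498 -0.2187  0.1381] x [ 0.531 -0.165 -0.831] y [0.34 0.94 0.03] q [ 0.98  0.98 -1.1   2.56  2.26  1.06 -0.63] F [ -2.5  -1.5 -15.3] op 0.004
shift mm [-36.7 -26.8  -3.1] frac [-0.1468 -0.1071 -0.0122] rot frac [-0.0175  0.0113  0.2207] deg 20.0
```

Emit:
send_rows(commands=[-0.05,-0.036,0.03,-0.006,0.004,0.073,1,-0.05,-0.036,0.02,-0.006,0.004,0.073,1,-0.05,-0.036,0.02,-0.006,0.004,0.073,1,0,0,0,0,0,0,1])

```text
clock: 5.8
tool_pos: [0.4109, -0.2416, 0.1505]
eef_rot: [0.006, 0.482, 0.009, 0.876]
contact_force: [-0.1, -0.1, 0.2]
opening: 0.008
```

```bash
cat > g.py <<'E'
from h import *
go(HG-.255*BX+[0,0,.05]+OF,target(57,0,1))
E
python3 g.py
```

```text
t 5.8 tcp [ 0.4109 -0.2416  0.1505] x [ 0.535  0.022 -0.845] y [-0.011  1.     0.019] q [ 1.24  0.88 -0.99  2.48  2.44  0.56 -0.21] F [-0.1 -0.1  0.2] op 0.008
shift mm [  2.1  -3.8 -15.5] frac [ 0.0085 -0.0152 -0.062 ] rot frac [-0.0119 -0.0073 -0.007 ] deg 1.4
```

Emit:
send_rows(commands=[0.003,-0.005,-0.12,-0.004,-0.002,-0.002,1,0.003,-0.005,-0.12,-0.004,-0.002,-0.002,1,0.003,-0.005,-0.12,-0.004,-0.002,-0.002,1,0,0,-0.05,0,0,0,1,0,0,0,0,0,0,1])

```text
clock: 6.3
tool_pos: [0.4158, -0.2499, 0.0487]
eef_rot: [-0.004, 0.477, -0.009, 0.879]
contact_force: [-0.1, 0.6, 0.3]
opening: 0.008
```

```bash
cat > g.py <<'E'
from h import *
go(lidtcp(0,57,.022,g=.01)+OF,target(57,0,1))
E
python3 g.py
```

```text
t 6.3 tcp [ 0.4158 -0.2499  0.0487] x [ 0.544 -0.019 -0.839] y [ 0.012  1.    -0.015] q [ 1.18  1.19 -0.94  2.52  2.6   0.91 -0.22] F [-0.1  0.6  0.3] op 0.008
shift mm [25.9 -0.4  7.5] frac [ 0.1038 -0.0018  0.0301] rot frac [ 0.0097 -0.0004  0.0077] deg 1.1
```

Take a look before engaging, then slide in.

Emit:
send_rows(commands=[0.06,0,0,0.005,0,0.004,1,0.06,0,0,0.005,0,0.004,1,0,0,0,0,0,0,1])

```text
clock: 6.6
tool_pos: [0.4476, -0.2488, 0.0511]
eef_rot: [-0.001, 0.478, 0.0, 0.879]
contact_force: [-0.3, 1.1, -0.9]
opening: 0.005
```

```bash
cat > g.py <<'E'
from h import *
go(lidtcp(0,57,.022)+OF,target(57,0,1))
from plant import cams
s=cams.snapshot("side");cv2.imwrite("pics/s2.png",cv2.resize(s["image"][60:260,60:360],None,fx=2.5,fy=2.5,interpolation=cv2.INTER_CUBIC))
s=cams.snapshot("top");cv2.imwrite("pics/t2.png",cv2.resize(s["image"][90:330,230:450],None,fx=2.5,fy=2.5,interpolation=cv2.INTER_CUBIC))
E
python3 g.py
```

```text
t 6.6 tcp [ 0.4476 -0.2488  0.0511] x [ 0.544 -0.    -0.839] y [-0.001  1.    -0.001] q [ 1.15  1.16 -0.94  2.44  2.56  0.81 -0.19] F [-0.3  1.1 -0.9] op 0.005
shift mm [ 2.4 -3.  10.5] frac [ 0.0094 -0.0119  0.0422] rot frac [ 0.0006 -0.0007 -0.0006] deg 0.1
```

View pics/s2.png

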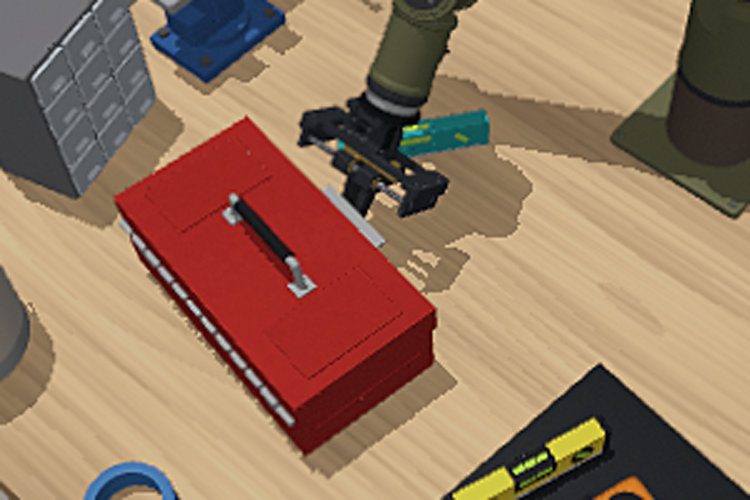

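View pics/t2.png

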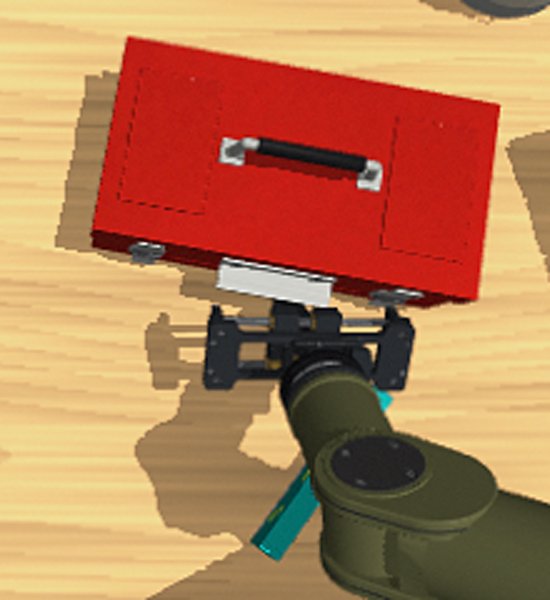

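```bash
cat > lift.py <<'E'
from h import *
import sys
ths=[float(a) for a in sys.argv[1:]]
s,Rm=st();p=s["tool_pos"];
# lid angle estimate from tool corner
for t in ths:
    a=alp(t);pt=lidtcp(t,a,.022)+OF;Rt=target(a,0,1)
    print(t,((pt-p)/.25).round(3).tolist()+(rv(Rm,Rt)/(np.pi/2)).round(3).tolist()+[1]);p,Rm=pt,Rt
E
python3 lift.py 0 .05 .1 .15 .2 .25 .3 .35
```

```text
t 6.7 tcp [ 0.4452 -0.2483  0.0504] x [ 0.542  0.001 -0.841] y [-0.002  1.     0.   ] q [ 1.15  1.17 -0.94  2.44  2.56  0.82 -0.19] F [ 0.1  0.5 -0.2] op 0.009
0.0 [0.019, -0.014, 0.045, -0.0, -0.002, -0.001, 1]
0.05 [0.002, -0.0, 0.045, 0.0, -0.01, 0.0, 1]
0.1 [0.005, -0.001, 0.045, 0.0, -0.01, 0.0, 1]
0.15 [0.007, -0.001, 0.044, 0.0, -0.01, 0.0, 1]
0.2 [0.009, -0.002, 0.044, 0.0, -0.01, 0.0, 1]
0.25 [0.011, -0.002, 0.044, 0.0, -0.01, 0.0, 1]
0.3 [0.013, -0.002, 0.043, 0.0, -0.01, 0.0, 1]
0.35 [0.015, -0.003, 0.042, 0.0, -0.01, 0.0, 1]
```

Emit:
send_rows(commands=[0.02,-0.014,0.04,0,-0.002,-0.001,1,0.003,0,0.045,0,-0.01,0,1,0.005,-0.001,0.045,0,-0.01,0,1,0.007,-0.001,0.044,0,-0.01,0,1])

```text
clock: 7.1
tool_pos: [0.4477, -0.2505, 0.0941]
eef_rot: [0.001, 0.46, 0.001, 0.888]
contact_force: [-0.8, -0.6, -2.7]
opening: -0.0
```

```bash
python3 lift.py .1 .15 .2 .25 .3 .35 .4 .45
python3 - <<'E'
from h import *
from plant import cams
s=cams.snapshot("side");cv2.imwrite("pics/s3.png",cv2.resize(s["image"][60:260,60:360],None,fx=2.5,fy=2.5,interpolation=cv2.INTER_CUBIC))
E
```

```text
t 7.1 tcp [ 0.4477 -0.2505  0.0941] x [ 0.576  0.003 -0.817] y [-0.     1.     0.003] q [ 1.19  1.08 -0.99  2.45  2.54  0.76 -0.21] F [-0.8 -0.6 -2.7] op -0.0
0.1 [0.016, -0.006, -0.04, -0.002, 0.005, -0.0, 1]
0.15 [0.007, -0.001, 0.044, 0.0, -0.01, 0.0, 1]
0.2 [0.009, -0.002, 0.044, 0.0, -0.01, 0.0, 1]
0.25 [0.011, -0.002, 0.044, 0.0, -0.01, 0.0, 1]
0.3 [0.013, -0.002, 0.043, 0.0, -0.01, 0.0, 1]
0.35 [0.015, -0.003, 0.042, 0.0, -0.01, 0.0, 1]
0.4 [0.017, -0.003, 0.042, 0.0, -0.01, 0.0, 1]
0.45 [0.019, -0.003, 0.041, 0.0, -0.01, 0.0, 1]
```

View pics/s3.png

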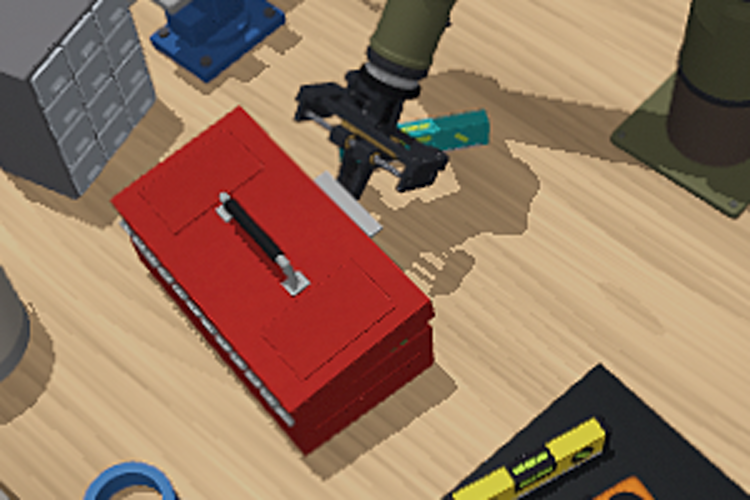

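Lifting works: the lid is up about 0.14 rad and the force is about -2.7 N. I'll continue.

Emit:
send_rows(commands=[0.022,-0.006,0.042,0,-0.01,0,1,0.016,-0.002,0.044,0,-0.01,0,1,0.016,-0.002,0.043,0,-0.01,0,1,0.017,-0.003,0.042,0,-0.01,0,1,0.018,-0.003,0.042,0,-0.01,0,1,0.02,-0.003,0.041,0,-0.01,0,1])

```text
clock: 7.75
tool_pos: [0.469, -0.2536, 0.1602]
eef_rot: [0.003, 0.42, 0.002, 0.908]
contact_force: [-3.6, -0.5, -1.3]
opening: 0.006
```

```bash
python3 lift.py .4 .45 .5 .55 .6 .65 .7 .75 .8 .85
```

```text
t 7.75 tcp [ 0.469  -0.2536  0.1602] x [ 0.648  0.007 -0.762] y [-0.001  1.     0.008] q [ 1.25  0.97 -1.07  2.43  2.53  0.66 -0.23] F [-3.6 -0.5 -1.3] op 0.006
0.4 [0.004, -0.006, -0.046, -0.005, 0.006, -0.001, 1]
0.45 [0.019, -0.003, 0.041, 0.0, -0.01, 0.0, 1]
0.5 [0.021, -0.004, 0.04, 0.0, -0.01, 0.0, 1]
0.55 [0.023, -0.004, 0.039, 0.0, -0.01, 0.0, 1]
0.6 [0.025, -0.004, 0.038, 0.0, -0.01, 0.0, 1]
0.65 [0.027, -0.005, 0.037, 0.0, -0.01, 0.0, 1]
0.7 [0.029, -0.005, 0.035, 0.0, -0.01, 0.0, 1]
0.75 [0.029, -0.005, 0.033, 0.0, 0.0, 0.0, 1]
0.8 [0.03, -0.005, 0.031, 0.0, 0.0, 0.0, 1]
0.85 [0.029, -0.005, 0.027, 0.0, 0.0, 0.0, 1]
```

Emit:
send_rows(commands=[0.038,-0.01,0.035,-0.004,-0.008,0,1,0.028,-0.005,0.038,0,-0.01,0,1,0.028,-0.005,0.037,0,-0.01,0,1,0.03,-0.005,0.036,0,-0.01,0,1,0.031,-0.005,0.034,0,-0.005,0,1,0.031,-0.005,0.032,0,0,0,1])

```text
clock: 8.35
tool_pos: [0.5195, -0.2623, 0.2197]
eef_rot: [-0.0, 0.384, 0.002, 0.923]
contact_force: [-1.9, -1.1, -0.7]
opening: 0.005
```

```bash
python3 lift.py .7 .75 .8 .85 .9 .95 1.0 1.05 1.1 1.15 1.2
python3 - <<'E'
from h import *
from plant import cams
s=cams.snapshot("side");cv2.imwrite("pics/s4.png",cv2.resize(s["image"][60:260,60:360],None,fx=2.5,fy=2.5,interpolation=cv2.INTER_CUBIC))
E
```

```text
t 8.35 tcp [ 0.5195 -0.2623  0.2197] x [ 0.705  0.003 -0.709] y [-0.004  1.     0.001] q [ 1.26  0.88 -1.11  2.32  2.49  0.54 -0.22] F [-1.9 -1.1 -0.7] op 0.005
0.7 [-0.054, 0.003, -0.054, -0.0, -0.002, -0.003, 1]
0.75 [0.029, -0.005, 0.033, 0.0, 0.0, 0.0, 1]
0.8 [0.03, -0.005, 0.031, 0.0, 0.0, 0.0, 1]
0.85 [0.029, -0.005, 0.027, 0.0, 0.0, 0.0, 1]
0.9 [0.03, -0.005, 0.026, 0.0, 0.0, 0.0, 1]
0.95 [0.031, -0.005, 0.024, 0.0, 0.0, 0.0, 1]
1.0 [0.033, -0.006, 0.022, 0.0, 0.0, 0.0, 1]
1.05 [0.034, -0.006, 0.021, 0.0, 0.0, 0.0, 1]
1.1 [0.035, -0.006, 0.019, 0.0, 0.0, 0.0, 1]
1.15 [0.036, -0.006, 0.017, 0.0, 0.0, 0.0, 1]
1.2 [0.036, -0.006, 0.015, 0.0, 0.0, 0.0, 1]
```

View pics/s4.png

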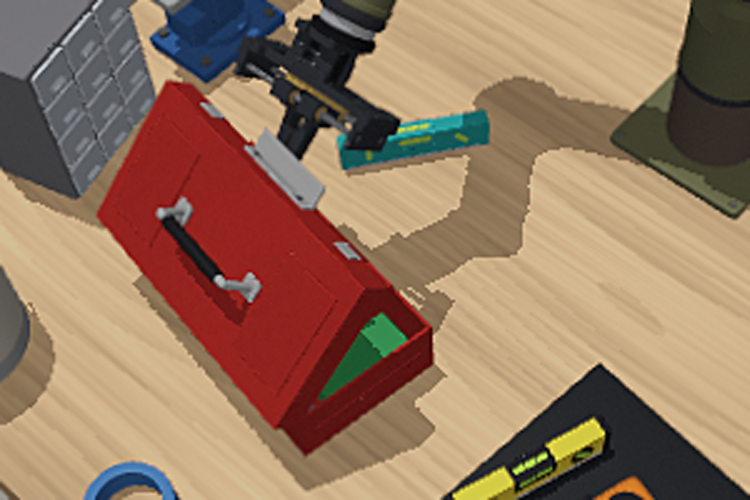

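Emit:
send_rows(commands=[0.032,-0.006,0.027,0,0,0,1,0.03,-0.005,0.026,0,0,0,1,0.031,-0.005,0.024,0,0,0,1,0.033,-0.006,0.022,0,0,0,1,0.034,-0.006,0.021,0,0,0,1,0.035,-0.006,0.019,0,0,0,1])

```text
clock: 9.0
tool_pos: [0.5753, -0.2719, 0.2601]
eef_rot: [-0.002, 0.381, 0.002, 0.925]
contact_force: [-0.5, -0.3, -1.2]
opening: 0.002
```

```bash
python3 lift.py 1.1 1.15 1.2 1.25 1.3 1.35 1.4 1.45 1.5 1.55 1.6 1.65 1.7 1.75
```

```text
t 9.0 tcp [ 0.5753 -0.2719  0.2601] x [ 0.71   0.002 -0.704] y [-0.005  1.    -0.002] q [ 1.17  0.78 -1.02  2.16  2.38  0.36 -0.17] F [-0.5 -0.3 -1.2] op 0.002
1.1 [-0.026, -0.002, -0.013, 0.001, 0.003, -0.003, 1]
1.15 [0.036, -0.006, 0.017, 0.0, 0.0, 0.0, 1]
1.2 [0.036, -0.006, 0.015, 0.0, 0.0, 0.0, 1]
1.25 [0.037, -0.006, 0.014, 0.0, 0.0, 0.0, 1]
1.3 [0.038, -0.007, 0.012, 0.0, 0.0, 0.0, 1]
1.35 [0.038, -0.007, 0.01, 0.0, 0.0, 0.0, 1]
1.4 [0.039, -0.007, 0.008, 0.0, 0.0, 0.0, 1]
1.45 [0.039, -0.007, 0.006, 0.0, 0.0, 0.0, 1]
1.5 [0.039, -0.007, 0.004, 0.0, 0.0, 0.0, 1]
1.55 [0.039, -0.007, 0.002, 0.0, 0.0, 0.0, 1]
1.6 [0.039, -0.007, -0.0, 0.0, 0.0, 0.0, 1]
1.65 [0.039, -0.007, -0.002, 0.0, 0.0, 0.0, 1]
1.7 [0.039, -0.007, -0.004, 0.0, 0.0, 0.0, 1]
1.75 [0.039, -0.007, -0.006, 0.0, 0.0, 0.0, 1]
```

Emit:
send_rows(commands=[0.036,-0.006,0.016,0,0,0,1,0.037,-0.006,0.014,0,0,0,1,0.038,-0.007,0.012,0,0,0,1,0.038,-0.007,0.01,0,0,0,1,0.039,-0.007,0.008,0,0,0,1,0.039,-0.007,0.006,0,0,0,1,0.039,-0.007,0.004,0,0,0,1])

```text
clock: 9.7
tool_pos: [0.6497, -0.2844, 0.2816]
eef_rot: [-0.003, 0.378, 0.002, 0.926]
contact_force: [0.2, 0.4, 0.1]
opening: 0.008
```

```bash
python3 lift.py 1.5
python3 - <<'E'
from h import *
from plant import cams
s=cams.snapshot("side");cv2.imwrite("pics/s5.png",cv2.resize(s["image"][60:260,60:360],None,fx=2.5,fy=2.5,interpolation=cv2.INTER_CUBIC))
E
```

```text
t 9.7 tcp [ 0.6497 -0.2844  0.2816] x [ 0.714  0.001 -0.701] y [-0.006  1.    -0.005] q [ 1.    0.73 -0.83  1.96  2.26  0.19 -0.1 ] F [0.2 0.4 0.1] op 0.008
1.5 [-0.022, -0.004, -0.014, 0.003, 0.006, -0.004, 1]
```

View pics/s5.png

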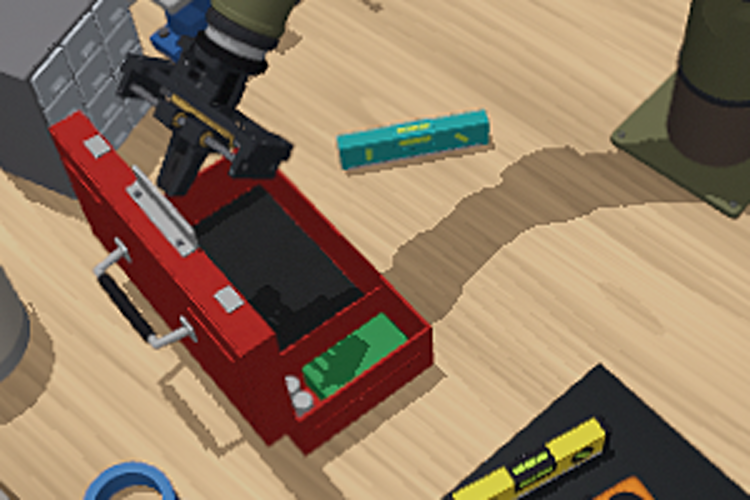

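Emit:
send_rows(commands=[0.035,-0.006,0,0,0,0,1,0.03,-0.005,0,0,0,0,1,0,0,0,0,0,0,1,-0.04,0.007,0,0,0,0,1,-0.08,0.01,0.02,0,0,0,1,-0.1,0.01,0.03,0,0,0,1,-0.1,0.01,0.04,0,0,0,1,-0.1,0.01,0.04,0,0,0,1])

```text
clock: 10.55
tool_pos: [0.5598, -0.2726, 0.3138]
eef_rot: [-0.004, 0.378, 0.004, 0.926]
contact_force: [-0.1, 0.2, 0.4]
opening: 0.01
```

Run:
```python
from h import *
from plant import cams
st()
s=cams.snapshot("side");cv2.imwrite("pics/s6.png",cv2.resize(s["image"][60:260,60:360],None,fx=2.5,fy=2.5,interpolation=cv2.INTER_CUBIC))
s=cams.snapshot("top");cv2.imwrite("pics/t6.png",s["image"])
```

```text
t 10.55 tcp [ 0.5598 -0.2726  0.3138] x [ 0.714  0.005 -0.7  ] y [-0.01   1.    -0.004] q [ 1.21  0.64 -0.99  2.14  2.3   0.2  -0.14] F [-0.1  0.2  0.4] op 0.01
```

View pics/s6.png

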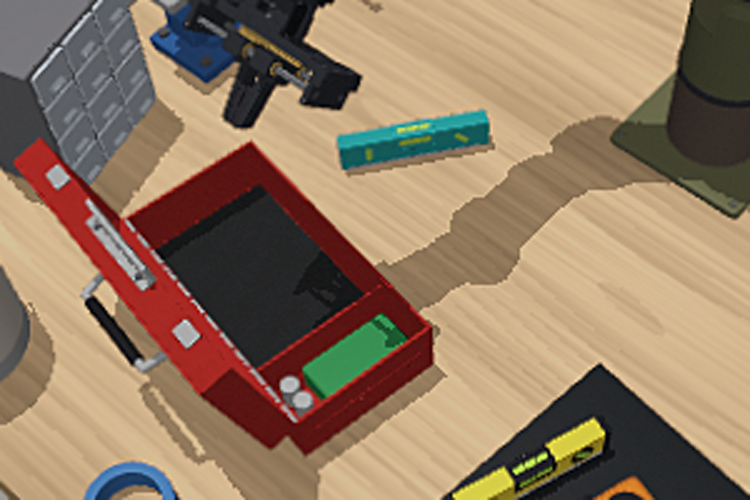

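View pics/t6.png

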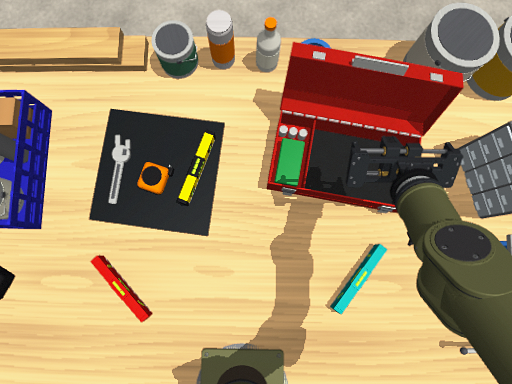

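```bash
cat > ik2.py <<'E'
from h import *
LV=np.array([.5589,.1233]);la=-20.5
PL=HG-.110*BX-.044*BY
def best(p,Rd,refs,m=.05):
    o=[]
    for q0 in refs:
        q,e,w=ik(p,Rd,q0,m=m,wn=.05)
        if e+w<2e-3:o.append((np.abs((q-(LO+HI)/2)/(HI-LO)*2).max(),q.round(2).tolist()))
    return sorted(o)[:2]
for sg in (1,-1):
    refs=[np.array([q1,.7,0,1.5,0,.9,q7]) for q1 in (-.2,.4) for q7 in (-2.,-1,0,1,2.)]
    print("grasp",sg,best(np.r_[LV,.025],target(89.99,la,sg),refs))
    for t in (la+100.7,la-79.3):print("  place",t,best(np.r_[PL[:2],.025],target(89.99,t,sg),refs))
E
python3 ik2.py
```

```text
grasp 1 [(np.float64(0.44047774772465614), [0.04, 1.01, -0.6, 1.84, 0.97, 0.61, 0.03]), (np.float64(0.5108455004839897), [-0.02, 0.99, -0.49, 1.84, 0.87, 0.54, 0.11])]
  place 80.2 [(np.float64(0.8991189130906487), [0.18, 1.04, 0.43, 1.71, -0.74, 0.56, -2.25]), (np.float64(0.9276031316986683), [0.15, 1.05, 0.49, 1.71, -0.81, 0.59, -2.18])]
  place -99.8 [(np.float64(0.4170131038751666), [0.68, 1.03, -0.5, 1.68, 0.76, 0.64, -0.42]), (np.float64(0.4498925214710054), [0.65, 1.01, -0.44, 1.68, 0.69, 0.6, -0.37])]
grasp -1 [(np.float64(0.7979109005725598), [-0.41, 0.96, 0.2, 1.87, -0.48, 0.36, -1.77]), (np.float64(0.8061312928391811), [-0.32, 0.95, 0.04, 1.86, -0.09, 0.33, -2.14])]
  place 80.2 [(np.float64(0.4168964086168381), [0.68, 1.03, -0.5, 1.68, 0.76, 0.64, -0.42]), (np.float64(0.44974949779426804), [0.65, 1.01, -0.44, 1.68, 0.69, 0.6, -0.37])]
  place -99.8 [(np.float64(0.89913167379696), [0.18, 1.04, 0.43, 1.71, -0.74, 0.56, -2.25]), (np.float64(0.927608171704891), [0.15, 1.05, 0.49, 1.71, -0.81, 0.59, -2.18])]
```

```bash
cat >> h.py <<'E'
def jplan(qt,n,claw,rows=12):
    s,Rm=st();q0=s["q"];F=[fkq(q0+(np.array(qt)-q0)*k/n) for k in range(n+1)]
    p0,R0=s["tool_pos"],Rm
    for a in F[1:rows+1]:
        Rt=a[2][-1]@BT
        print(((a[0]-p0)/.25).round(3).tolist()+(rv(R0,Rt)/(np.pi/2)).round(3).tolist()+[claw], "z",a[0].round(2));p0,R0=a[0],Rt
E
python3 - <<'E'
from h import *
q,e,w=ik(np.array([.5589,.1233,.20]),target(89.99,-20.5,1),np.array([.04,.9,-.6,1.7,.97,.6,.03]));print(q.round(2),e,w)
jplan(q,14,0,14)
E
```

```text
[ 0.15  0.77 -0.8   1.75  0.68  0.92  0.27] 7.350497328529673e-08 3.998530759891618e-07
t 10.65 tcp [ 0.5579 -0.273   0.3136] x [ 0.712  0.003 -0.702] y [-0.009  1.    -0.004] q [ 1.21  0.64 -0.99  2.14  2.3   0.2  -0.14] F [ 0.7 -0.1 -0.3] op 0.007
[0.098, 0.039, -0.01, 0.013, 0.005, -0.029, 0] z [ 0.58 -0.26  0.31]
[0.086, 0.05, -0.018, 0.013, 0.01, -0.028, 0] z [ 0.6  -0.25  0.31]
[0.073, 0.061, -0.026, 0.012, 0.015, -0.027, 0] z [ 0.62 -0.24  0.3 ]
[0.059, 0.073, -0.033, 0.012, 0.021, -0.025, 0] z [ 0.64 -0.22  0.29]
[0.044, 0.086, -0.039, 0.012, 0.026, -0.023, 0] z [ 0.65 -0.2   0.28]
[0.029, 0.099, -0.043, 0.011, 0.031, -0.021, 0] z [ 0.66 -0.17  0.27]
[0.013, 0.112, -0.046, 0.011, 0.035, -0.018, 0] z [ 0.66 -0.14  0.26]
[-0.004, 0.124, -0.047, 0.01, 0.04, -0.015, 0] z [ 0.66 -0.11  0.25]
[-0.022, 0.135, -0.046, 0.01, 0.044, -0.012, 0] z [ 0.65 -0.08  0.24]
[-0.039, 0.146, -0.043, 0.01, 0.047, -0.009, 0] z [ 0.64 -0.04  0.23]
[-0.057, 0.155, -0.038, 0.01, 0.051, -0.005, 0] z [ 0.63 -0.    0.22]
[-0.075, 0.163, -0.031, 0.01, 0.054, -0.001, 0] z [0.61 0.04 0.21]
[-0.092, 0.169, -0.022, 0.01, 0.056, 0.002, 0] z [0.59 0.08 0.2 ]
[-0.109, 0.173, -0.012, 0.01, 0.059, 0.006, 0] z [0.56 0.12 0.2 ]
```

Run:
```python
from h import *
go([.53,.1,.27],target(89.99,-20.5,1))
```

```text
t 10.65 tcp [ 0.5579 -0.273   0.3136] x [ 0.712  0.003 -0.702] y [-0.009  1.    -0.004] q [ 1.21  0.64 -0.99  2.14  2.3   0.2  -0.14] F [ 0.7 -0.1 -0.3] op 0.007
shift mm [-27.9 373.  -43.6] frac [-0.1117  1.4921 -0.1742] rot frac [ 0.0907  0.4993 -0.2222] deg 49.9
```

Emit:
send_rows(commands=[-0.03,0.12,0,0.009,0.05,-0.022,0,-0.03,0.15,0,0.009,0.05,-0.022,0,-0.01,0.15,0,0.009,0.05,-0.022,0,0,0.15,-0.02,0.009,0.05,-0.022,0,0,0.15,-0.02,0.009,0.05,-0.022,0])

```text
clock: 11.15
tool_pos: [0.5493, -0.18, 0.3054]
eef_rot: [0.035, 0.481, -0.053, 0.875]
contact_force: [0.5, -0.3, -1.3]
opening: 0.433
```

Run:
```python
from h import *
go([.53,.1,.27],target(89.99,-20.5,1))
```

```text
t 11.15 tcp [ 0.5493 -0.18    0.3054] x [ 0.533 -0.058 -0.844] y [0.126 0.992 0.011] q [ 0.76  0.45 -0.67  2.14  1.31  0.23  0.41] F [ 0.5 -0.3 -1.3] op 0.433
shift mm [-19.3 280.  -35.4] frac [-0.0771  1.1201 -0.1416] rot frac [ 0.0797  0.3517 -0.1415] deg 34.9
```

q5 unwinds properly. Continue.

Emit:
send_rows(commands=[0,0.15,-0.02,0.009,0.045,-0.018,0,0,0.15,-0.02,0.009,0.045,-0.018,0,0,0.15,-0.02,0.009,0.045,-0.018,0,0,0.15,-0.02,0.009,0.045,-0.018,0,-0.01,0.15,-0.02,0.009,0.045,-0.018,0,-0.01,0.15,-0.02,0.009,0.045,-0.018,0,-0.01,0.15,-0.02,0.009,0.045,-0.018,0,0,0.08,0,0.009,0.04,-0.018,0])

```text
clock: 11.95
tool_pos: [0.5331, 0.1124, 0.2674]
eef_rot: [0.12, 0.71, -0.134, 0.681]
contact_force: [0.6, 0.9, 0.2]
opening: 0.999
```

Run:
```python
from h import *
go([.50,.13,.30],target(89.99,-20.5,1))
```

```text
t 11.95 tcp [0.5331 0.1124 0.2674] x [-0.044 -0.012 -0.999] y [ 0.353  0.935 -0.027] q [ 0.2   0.68 -0.86  1.71  0.56  1.07  0.36] F [0.6 0.9 0.2] op 0.999
shift mm [-33.1  17.6  32.6] frac [-0.1325  0.0703  0.1304] rot frac [ 0.0074 -0.0284  0.0025] deg 2.7
```

Emit:
send_rows(commands=[-0.02,0.04,0.0,0.007,-0.028,0.002,0,0,0,0,0,0,0,0])

```text
clock: 12.15
tool_pos: [0.5284, 0.127, 0.2661]
eef_rot: [0.126, 0.697, -0.124, 0.695]
contact_force: [-1.3, 0.2, -0.0]
opening: 0.996
```

Run:
```python
from h import *
from plant import cams
s=cams.snapshot("wrist");st();im=s["image"];cv2.imwrite("pics/w1.png",im)
m=mask(im,(22,110,110),(34,255,255));cv2.imwrite("pics/w1m.png",m)
```

```text
t 12.2 tcp [0.5296 0.1255 0.2659] x [-0.003  0.002 -1.   ] y [0.349 0.937 0.001] q [ 0.19  0.66 -0.86  1.76  0.58  1.    0.32] F [1.1 0.3 0.5] op 0.999
```

View pics/w1.png

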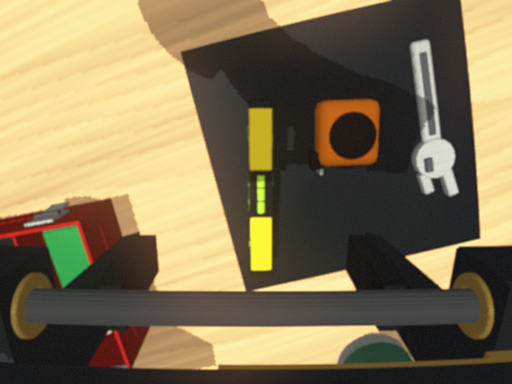

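Run:
```python
from h import *
from plant import cams
s=cams.snapshot("wrist");im=s["image"]
m=mask(im,(22,110,80),(34,255,255));m[:,:235]=0;m[:,290:]=0
c=np.argwhere(m)[:,::-1];print(c.min(0),c.max(0))
P=unproj(s,c,.05)[:,:2];b=cv2.minAreaRect(P.astype(np.float32));B=cv2.boxPoints(b)
d=np.array(P-P.mean(0));v=np.linalg.svd(d,full_matrices=False)[2][0]
print(b,np.degrees(np.arctan2(v[1],v[0])))
# vial centre
m=mask(im,(35,100,80),(50,255,255));m[:,:235]=0;m[:,290:]=0;m[:160]=0;m[230:]=0
print("vial",unproj(s,np.argwhere(m)[:,::-1],.05)[:,:2].mean(0))
st()
```

```text
[249 105] [274 269]
((0.5599653124809265, 0.1280125230550766), (0.02833987958729267, 0.18424884974956512), 69.379638671875) -19.745477707987753
vial [0.55937576 0.12726528]
t 12.25 tcp [0.5301 0.1242 0.2659] x [-0.003  0.002 -1.   ] y [0.351 0.936 0.   ] q [ 0.19  0.66 -0.86  1.76  0.58  1.    0.32] F [-0.1  0.4  0.1] op 0.997
```

Run:
```python
from h import *
go([.559,.127,.09],target(89.99,-19.9,1))
```

```text
t 12.25 tcp [0.5301 0.1242 0.2659] x [-0.003  0.002 -1.   ] y [0.351 0.936 0.   ] q [ 0.19  0.66 -0.86  1.76  0.58  1.    0.32] F [-0.1  0.4  0.1] op 0.997
shift mm [  28.9    2.8 -175.9] frac [ 0.1154  0.0111 -0.7038] rot frac [-0.001  -0.0019  0.0074] deg 0.7
```

Emit:
send_rows(commands=[0.025,0.002,-0.14,0,0,0.002,0.4,0.025,0.002,-0.14,0,0,0.002,0.4,0.025,0.002,-0.14,0,0,0.002,0.4,0.025,0.002,-0.14,0,0,0,0.4,0.015,0.002,-0.1,0,0,0,0.4,0,0,0,0,0,0,0.4])

```text
clock: 12.85
tool_pos: [0.5636, 0.1157, 0.096]
eef_rot: [0.124, 0.695, -0.13, 0.696]
contact_force: [0.2, 0.3, -0.6]
opening: 0.604
```

Run:
```python
from h import *
go([.559,.127,.025],target(89.99,-19.9,1))
```

```text
t 12.85 tcp [0.5636 0.1157 0.096 ] x [ 0.001 -0.008 -1.   ] y [ 0.354  0.935 -0.007] q [ 0.09  0.91 -0.67  1.81  0.84  0.73  0.15] F [ 0.2  0.3 -0.6] op 0.604
shift mm [ -4.6  11.3 -71. ] frac [-0.0184  0.0451 -0.284 ] rot frac [0.0052 0.0003 0.0089] deg 0.9
```

Emit:
send_rows(commands=[-0.018,0.045,0,0.005,0,0.009,0.4,0,0,0,0,0,0,0.4])

```text
clock: 13.05
tool_pos: [0.5594, 0.1265, 0.0972]
eef_rot: [0.123, 0.696, -0.123, 0.697]
contact_force: [-0.2, -0.1, 0.2]
opening: 0.601
```

Run:
```python
from h import *
go([.559,.127,.025],target(89.99,-19.9,1))
```

```text
t 13.05 tcp [0.5594 0.1265 0.0972] x [ 0.001 -0.    -1.   ] y [0.341 0.94  0.   ] q [ 0.08  0.91 -0.68  1.82  0.84  0.73  0.15] F [-0.2 -0.1  0.2] op 0.601
shift mm [ -0.4   0.5 -72.2] frac [-0.0017  0.0021 -0.2887] rot frac [0.0001 0.0006 0.0007] deg 0.1
```

Emit:
send_rows(commands=[0,0.006,-0.07,0,0,0,0.4,0,0.006,-0.07,0,0,0,0.4,0,0.006,-0.07,0,0,0,0.4,0,0.003,-0.05,0,0,0,0.4,0,0,0,0,0,0,0.4])

```text
clock: 13.55
tool_pos: [0.5621, 0.1331, 0.0329]
eef_rot: [0.124, 0.693, -0.121, 0.7]
contact_force: [-0.4, -0.3, -0.5]
opening: 0.599
```

Run:
```python
from h import *
go([.559,.127,.025],target(89.99,-19.9,1))
from plant import cams
s=cams.snapshot("side");cv2.imwrite("pics/s7.png",cv2.resize(s["image"][150:350,180:420],None,fx=3,fy=3,interpolation=cv2.INTER_CUBIC))
```

```text
t 13.55 tcp [0.5621 0.1331 0.0329] x [ 0.01   0.002 -1.   ] y [0.341 0.94  0.005] q [ 0.02  1.   -0.59  1.84  0.95  0.61  0.05] F [-0.4 -0.3 -0.5] op 0.599
shift mm [-3.1 -6.1 -7.9] frac [-0.0122 -0.0244 -0.0317] rot frac [-0.0014  0.0062  0.0005] deg 0.6
```

View pics/s7.png

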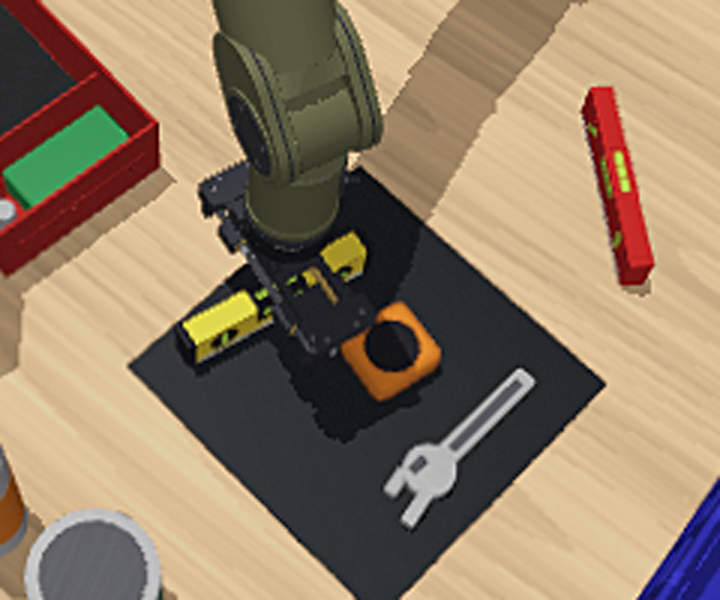

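Straddling the level, clear of the tape. Centre and lower.

Emit:
send_rows(commands=[-0.012,-0.024,-0.016,-0.001,0.006,0,0.4,0,0,-0.014,0,0,0,0.4,0,0,0,0,0,0,0.4])

```text
clock: 13.9
tool_pos: [0.5603, 0.127, 0.0272]
eef_rot: [0.123, 0.695, -0.122, 0.697]
contact_force: [0.2, 0.3, 0.4]
opening: 0.599
```

Run:
```python
from h import *
go([.559,.127,.025],target(89.99,-19.9,1))
```

```text
t 13.9 tcp [0.5603 0.127  0.0272] x [ 0.003  0.002 -1.   ] y [0.342 0.94  0.003] q [ 0.03  1.   -0.58  1.84  0.96  0.6   0.05] F [0.2 0.3 0.4] op 0.599
shift mm [-1.3  0.  -2.2] frac [-0.0052  0.0001 -0.0089] rot frac [-0.0011  0.002   0.0008] deg 0.2
```

Close with 25 N.

Emit:
send_rows(commands=[0,0,-0.005,0,0,0,0.7,0,0,0,0,0,0,1,0,0,0,0,0,0,1,0,0,0,0,0,0,1,0,0,0,0,0,0,1], newtons=25)

```text
clock: 14.4
tool_pos: [0.5607, 0.1264, 0.0267]
eef_rot: [0.124, 0.695, -0.122, 0.698]
contact_force: [0.6, -0.3, -1.0]
opening: 0.274
```

Emit:
send_rows(commands=[0,0,0.02,0,0,0,1,0,0,0.04,0,0,0,1,0,0,0.06,0,0,0,1,0,0,0.06,0,0,0,1,0,0,0.06,0,0,0,1,0,0,0,0,0,0,1])

```text
clock: 15.0
tool_pos: [0.5604, 0.1268, 0.0924]
eef_rot: [0.124, 0.695, -0.122, 0.698]
contact_force: [-1.0, -0.2, -2.8]
opening: 0.267
```

Run:
```python
from h import *
go([.5,.05,.25],target(89.99,-99.8,1))
from plant import cams
s=cams.snapshot("side");cv2.imwrite("pics/s8.png",cv2.resize(s["image"][150:350,180:420],None,fx=3,fy=3,interpolation=cv2.INTER_CUBIC))
```

```text
t 15.0 tcp [0.5604 0.1268 0.0924] x [ 0.005  0.002 -1.   ] y [0.342 0.94  0.003] q [ 0.07  0.91 -0.67  1.82  0.85  0.71  0.14] F [-1.  -0.2 -2.8] op 0.267
shift mm [-60.4 -76.8 157.6] frac [-0.2415 -0.3073  0.6303] rot frac [ 0.0009  0.0032 -0.8869] deg 79.8
```

View pics/s8.png

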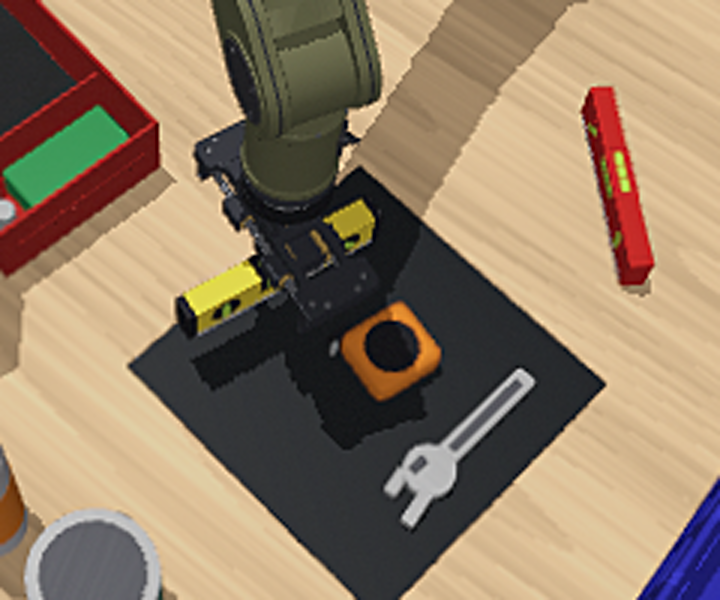

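Emit:
send_rows(commands=[0,0,0.1,0,0,0,1,0,0,0.12,0,0,-0.03,1,-0.02,-0.03,0.12,0,0,-0.07,1,-0.02,-0.04,0.1,0,0,-0.07,1,-0.02,-0.05,0.1,0,0,-0.07,1,-0.02,-0.06,0.06,0,0,-0.07,1,-0.02,-0.06,0.03,0,0,-0.07,1,-0.02,-0.06,0,0,0,-0.07,1])

```text
clock: 15.85
tool_pos: [0.5255, 0.0502, 0.2521]
eef_rot: [0.364, 0.608, -0.362, 0.605]
contact_force: [1.0, -0.3, -2.0]
opening: 0.273
```

```bash
cat > g.py <<'E'
from h import *
PL=HG-.110*BX-.044*BY;PL[2]=.22;print(PL)
go(PL,target(89.99,-99.8,1))
E
python3 g.py
```

```text
[ 0.5527172 -0.2888356  0.22     ]
t 15.85 tcp [0.5255 0.0502 0.2521] x [-0.002  0.005 -1.   ] y [0.881 0.473 0.001] q [ 0.23  0.61 -0.66  1.83  0.47  0.87 -0.17] F [ 1.  -0.3 -2. ] op 0.273
shift mm [  27.3 -339.   -32.1] frac [ 0.109  -1.3561 -0.1283] rot frac [-3.800e-03 -1.000e-04 -4.228e-01] deg 38.1
```

Emit:
send_rows(commands=[0,-0.12,0,0,0,-0.06,1,0,-0.15,0,0,0,-0.06,1,0,-0.15,0,0,0,-0.06,1,0,-0.15,0,0,0,-0.06,1,0.01,-0.15,0,0,0,-0.06,1,0.015,-0.15,0,0,0,-0.06,1,0.02,-0.15,0,0,0,-0.04,1,0.02,-0.15,0,0,0,-0.02,1,0.02,-0.1,0,0,0,0,1,0,0,0,0,0,0,1])

```text
clock: 16.85
tool_pos: [0.5385, -0.2819, 0.2486]
eef_rot: [-0.546, -0.452, 0.547, -0.446]
contact_force: [-1.3, 0.9, -2.4]
opening: 0.269
```

```bash
python3 g.py
python3 - <<'E'
from h import *
from plant import cams
s=cams.snapshot("side");cv2.imwrite("pics/s9.png",cv2.resize(s["image"][60:260,60:360],None,fx=2.5,fy=2.5,interpolation=cv2.INTER_CUBIC))
s=cams.snapshot("top");cv2.imwrite("pics/t9.png",cv2.resize(s["image"][20:260,230:500],None,fx=2.5,fy=2.5,interpolation=cv2.INTER_CUBIC))
E
```

```text
[ 0.5527172 -0.2888356  0.22     ]
t 16.85 tcp [ 0.5385 -0.2819  0.2486] x [-0.007  0.005 -1.   ] y [ 0.981 -0.194 -0.008] q [ 0.67  0.69 -0.47  1.59  0.36  0.96 -0.12] F [-1.3  0.9 -2.4] op 0.269
shift mm [ 14.2  -6.9 -28.6] frac [ 0.0568 -0.0277 -0.1146] rot frac [-0.0029 -0.0045  0.0156] deg 1.5
```

View pics/s9.png

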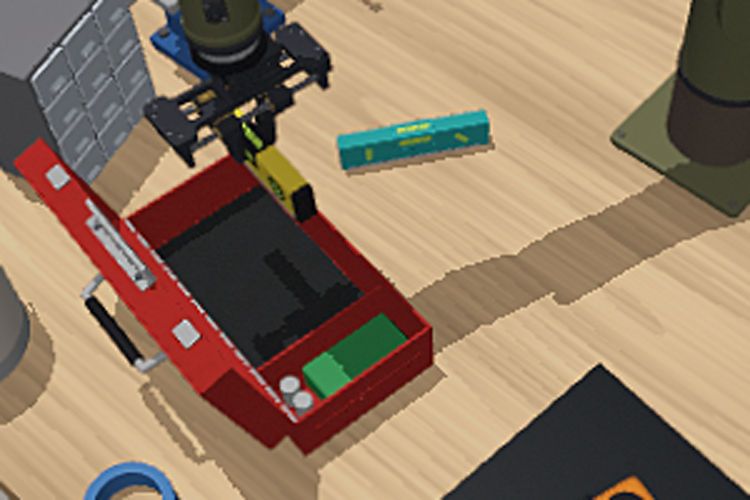

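View pics/t9.png

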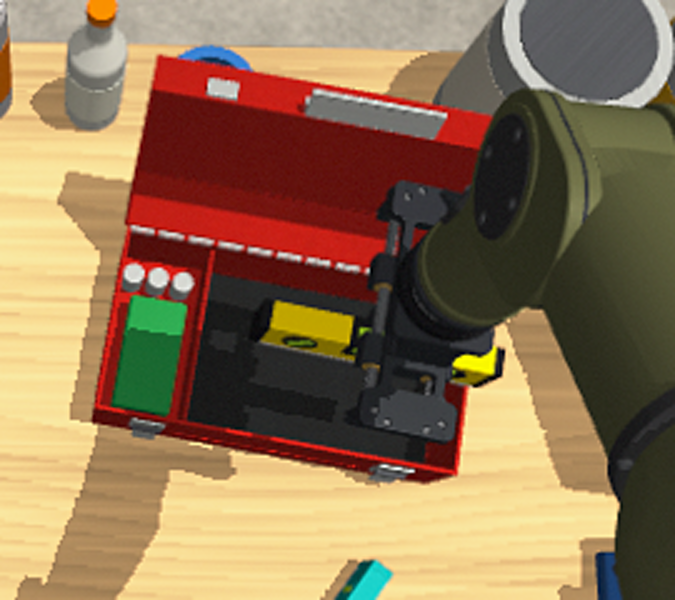

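Emit:
send_rows(commands=[0.04,-0.02,-0.06,-0.003,-0.004,0.01,1,0.016,-0.008,-0.08,0,0,0.005,1,0,0,-0.08,0,0,0,1,0,0,-0.08,0,0,0,1,0,0,0,0,0,0,1])

```text
clock: 17.45
tool_pos: [0.5558, -0.2753, 0.1681]
eef_rot: [0.538, 0.463, -0.534, 0.459]
contact_force: [-0.3, -0.4, -3.0]
opening: 0.271
```

```bash
sed -i 's/PL\[2\]=.22/PL[2]=.0265/' g.py; python3 g.py
```

```text
[ 0.5527172 -0.2888356  0.0265   ]
t 17.45 tcp [ 0.5558 -0.2753  0.1681] x [-0.     0.008 -1.   ] y [ 0.989 -0.149 -0.001] q [ 0.63  0.8  -0.45  1.64  0.43  0.81 -0.14] F [-0.3 -0.4 -3. ] op 0.271
shift mm [  -3.1  -13.5 -141.6] frac [-0.0123 -0.0541 -0.5664] rot frac [-0.0052  0.     -0.0138] deg 1.3
```

Emit:
send_rows(commands=[-0.006,-0.04,-0.04,-0.005,0,-0.012,1,-0.006,-0.02,-0.05,0,0,-0.004,1,0,-0.006,-0.05,0,0,-0.003,1,0,-0.006,-0.05,0,0,-0.003,1,0,-0.003,-0.04,0,0,0,1,0,0,0,0,0,0,1])

```text
clock: 18.05
tool_pos: [0.5542, -0.2941, 0.1065]
eef_rot: [0.544, 0.451, -0.543, 0.453]
contact_force: [-0.9, -0.5, -2.7]
opening: 0.274
```

```bash
python3 g.py
```

```text
[ 0.5527172 -0.2888356  0.0265   ]
t 18.05 tcp [ 0.5542 -0.2941  0.1065] x [ 0.002 -0.001 -1.   ] y [ 0.983 -0.182  0.002] q [ 0.63  0.88 -0.39  1.66  0.48  0.7  -0.19] F [-0.9 -0.5 -2.7] op 0.274
shift mm [ -1.5   5.2 -80. ] frac [-0.006   0.0209 -0.3201] rot frac [0.0003 0.0015 0.0078] deg 0.7
```

Emit:
send_rows(commands=[-0.004,0.012,-0.045,0,0.001,0.006,1,-0.002,0,-0.045,0,0,0,1,0,0,-0.045,0,0,0,1,0,0,-0.045,0,0,0,1,0,0,-0.045,0,0,0,1,0,0,0,0,0,0,1])

```text
clock: 18.65
tool_pos: [0.5532, -0.2902, 0.0456]
eef_rot: [0.542, 0.455, -0.541, 0.456]
contact_force: [-0.5, 0.1, -3.6]
opening: 0.269
```

```bash
python3 g.py;  python3 - <<'E'
from h import *
from plant import cams
s=cams.snapshot("side");cv2.imwrite("pics/s10.png",cv2.resize(s["image"][60:260,60:360],None,fx=2.5,fy=2.5,interpolation=cv2.INTER_CUBIC))
E
```

```text
[ 0.5527172 -0.2888356  0.0265   ]
t 18.65 tcp [ 0.5532 -0.2902  0.0456] x [ 0.002 -0.    -1.   ] y [ 0.985 -0.171  0.002] q [ 0.6   0.97 -0.34  1.68  0.53  0.58 -0.23] F [-0.5  0.1 -3.6] op 0.269
shift mm [ -0.4   1.3 -19.1] frac [-0.0018  0.0053 -0.0763] rot frac [0.0001 0.0012 0.0007] deg 0.1
```

View pics/s10.png

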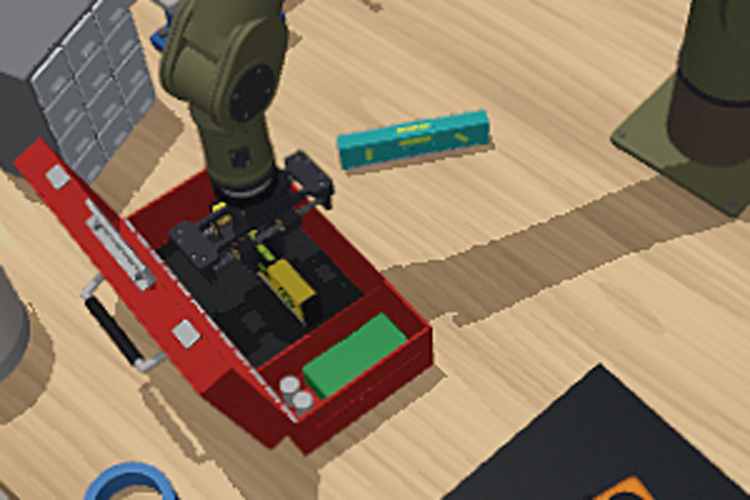

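Going well. Last 19 mm slowly, watching force.

Emit:
send_rows(commands=[0,0.004,-0.022,0,0,0,1,0,0,-0.022,0,0,0,1,0,0,-0.02,0,0,0,1,0,0,0,0,0,0,1])

```text
clock: 19.1
tool_pos: [0.5548, -0.2896, 0.0302]
eef_rot: [0.542, 0.453, -0.54, 0.457]
contact_force: [0.1, -0.9, -2.3]
opening: 0.27
```

```bash
python3 g.py
```

```text
[ 0.5527172 -0.2888356  0.0265   ]
t 19.1 tcp [ 0.5548 -0.2896  0.0302] x [ 0.005 -0.001 -1.   ] y [ 0.985 -0.172  0.006] q [ 0.59  0.99 -0.33  1.69  0.54  0.55 -0.24] F [ 0.1 -0.9 -2.3] op 0.27
shift mm [-2.1  0.8 -3.7] frac [-0.0083  0.0031 -0.0146] rot frac [0.0008 0.0035 0.0009] deg 0.3
```

Emit:
send_rows(commands=[-0.004,0,-0.008,0,0.003,0,1,0,0,-0.006,0,0,0,1,0,0,-0.004,0,0,0,1,0,0,0,0,0,0,1])

```text
clock: 19.5
tool_pos: [0.5542, -0.2899, 0.027]
eef_rot: [-0.541, -0.454, 0.541, -0.456]
contact_force: [-0.1, -0.2, -3.1]
opening: 0.265
```

```bash
python3 g.py
```

```text
[ 0.5527172 -0.2888356  0.0265   ]
t 19.5 tcp [ 0.5542 -0.2899  0.027 ] x [ 0.002 -0.003 -1.   ] y [ 0.985 -0.172  0.002] q [ 0.59  0.99 -0.33  1.68  0.54  0.55 -0.24] F [-0.1 -0.2 -3.1] op 0.265
shift mm [-1.5  1.1 -0.5] frac [-0.0061  0.0042 -0.0022] rot frac [0.0015 0.001  0.001 ] deg 0.2
```

Emit:
send_rows(commands=[0,0,-0.006,0,0,0,1,0,0,-0.004,0,0,0,1,0,0,0,0,0,0,1])

```text
clock: 19.8
tool_pos: [0.5546, -0.29, 0.0269]
eef_rot: [-0.541, -0.453, 0.541, -0.457]
contact_force: [0.0, -0.0, -2.2]
opening: 0.276
```

```bash
python3 g.py
```

```text
[ 0.5527172 -0.2888356  0.0265   ]
t 19.8 tcp [ 0.5546 -0.29    0.0269] x [ 0.003 -0.004 -1.   ] y [ 0.985 -0.172  0.003] q [ 0.58  0.99 -0.32  1.69  0.54  0.55 -0.24] F [ 0.  -0.  -2.2] op 0.276
shift mm [-1.9  1.2 -0.4] frac [-0.0076  0.0047 -0.0016] rot frac [0.0022 0.0016 0.0011] deg 0.3
```

Emit:
send_rows(commands=[-0.004,0,-0.012,0,0,0,1,-0.004,0,-0.012,0,0,0,1,0,0,0,0,0,0,1])

```text
clock: 20.1
tool_pos: [0.555, -0.2901, 0.0274]
eef_rot: [0.542, 0.452, -0.541, 0.459]
contact_force: [-1.4, -0.6, -2.3]
opening: 0.272
```

```bash
python3 g.py
```

```text
[ 0.5527172 -0.2888356  0.0265   ]
t 20.1 tcp [ 0.555  -0.2901  0.0274] x [ 0.007 -0.007 -1.   ] y [ 0.985 -0.172  0.008] q [ 0.58  0.99 -0.32  1.69  0.55  0.54 -0.25] F [-1.4 -0.6 -2.3] op 0.272
shift mm [-2.3  1.3 -0.9] frac [-0.0093  0.0051 -0.0034] rot frac [0.0042 0.0047 0.001 ] deg 0.6
```

Emit:
send_rows(commands=[0,0,0,0,0,0,0.68,0,0,0,0,0,0,0.6,0,0,0,0,0,0,0.5,0,0,0,0,0,0,0.5], newtons=10)

```text
clock: 20.5
tool_pos: [0.556, -0.2905, 0.027]
eef_rot: [0.542, 0.451, -0.54, 0.459]
contact_force: [0.3, -0.4, 0.7]
opening: 0.498
```

Emit:
send_rows(commands=[0,0,0.03,0,0,0,0.5,0,0,0.06,0,0,0,0.5,0,-0.005,0.08,0,0,0,0.5,0,-0.005,0.1,0,0,0,0.5,-0.02,0,0.14,0,0,0,0.5,-0.05,0,0.16,0,0,0,0.5,-0.1,0,0.14,0,0,0,0.5,-0.12,0,0.12,0,0,0,0.5,-0.12,0,0.1,0,0,0,0.5,-0.1,0.1,0.06,0,0,0,0.5,-0.08,0.15,0.04,0,0,0,0.5,0,0,0,0,0,0,0.5])

```text
clock: 21.7
tool_pos: [0.4026, -0.2275, 0.3047]
eef_rot: [0.543, 0.447, -0.54, 0.463]
contact_force: [1.3, -0.5, 0.7]
opening: 0.501
```

Run:
```python
from h import *
from plant import cams
st()
s=cams.snapshot("side");cv2.imwrite("pics/s11.png",cv2.resize(s["image"],None,fx=1.5,fy=1.5,interpolation=cv2.INTER_CUBIC))
t=cams.snapshot("top");cv2.imwrite("pics/t11.png",cv2.resize(t["image"],None,fx=1.5,fy=1.5))
```

```text
t 21.7 tcp [ 0.4026 -0.2275  0.3047] x [ 0.018 -0.014 -1.   ] y [ 0.985 -0.172  0.02 ] q [ 0.8   0.41 -0.56  1.95  0.3   0.84 -0.1 ] F [ 1.3 -0.5  0.7] op 0.501
```

View pics/s11.png

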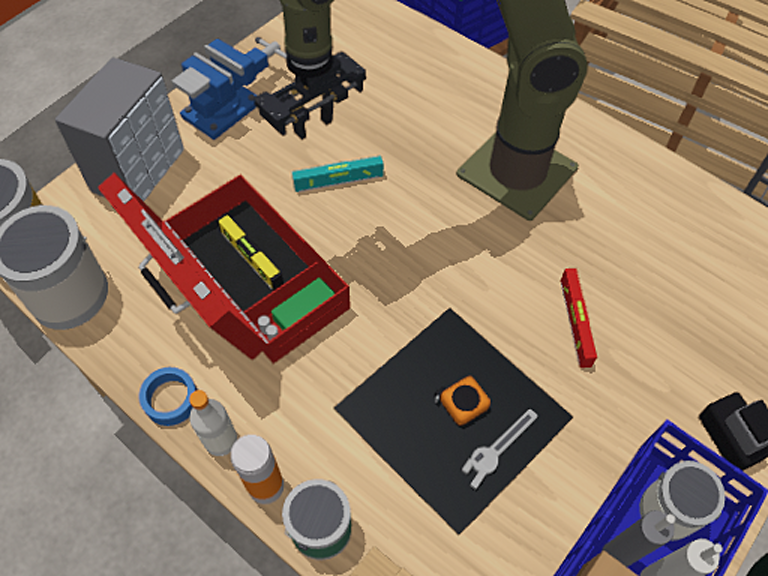

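View pics/t11.png

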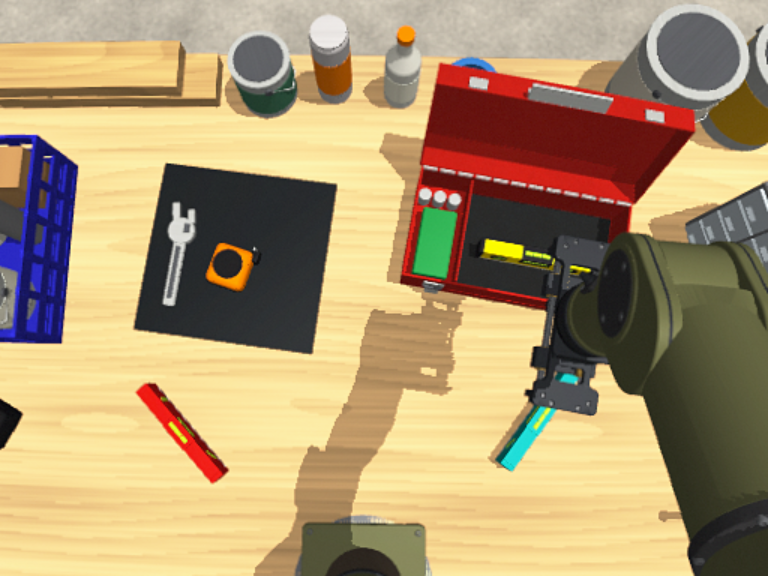

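Run:
```python
from h import *
from plant import cams
s=cams.snapshot("side");t=cams.snapshot("top")
m=mask(s["image"],(22,120,90),(35,255,255));m[:130]=0;m[200:]=0;m[:,:130]=0;m[:,200:]=0
P=unproj(s,np.argwhere(m)[:,::-1],.045)[:,:2];c=P.mean(0)
bf=(HG-.095*BX-.044*BY)[:2];d=c-bf
v=np.linalg.svd(P-c,full_matrices=False)[2][0]
print("level in bay frame",d@BX[:2],d@BY[:2],"angle",np.degrees(np.arctan2(v[1],v[0])))
for th in (1.6,1.7,1.83):
    L=HG+.208*(-np.cos(th)*BX+np.array([0,0,np.sin(th)]));print(th,proj(s,L).round(0),proj(t,L).round(0))
st()
m=mask(t["image"],(0,0,120),(180,50,255));m[:50]=0;m[80:]=0;m[:,:345]=0;m[:,:][:,420:]=0
n,l,q,ce=cv2.connectedComponentsWithStats(m);print(q[1:],ce[1:])
```

```text
level in bay frame -0.009326563361435348 0.004220452887639595 angle 79.35942482043154
1.6 [[124. 143.]] [[378.  86.]]
1.7 [[117. 148.]] [[379.  77.]]
1.83 [[108. 155.]] [[379.  66.]]
t 21.9 tcp [ 0.4054 -0.2323  0.3025] x [ 0.018 -0.014 -1.   ] y [ 0.984 -0.178  0.021] q [ 0.8   0.42 -0.55  1.94  0.31  0.83 -0.1 ] F [-0.1  0.6 -0.2] op 0.498
[[352  56  57  20 517]] [[380.17988395  65.40618956]]
```

Lip seen at (380,65), which matches θ = 1.83. The level is within 10 mm of the bay's centre, and the robot is clear. Handing in.

```bash
python3 -c "
from plant import job
print(job.finish_job())"
```

```text
the job is handed in; nothing more can be done
None
```

The yellow level is lying in the long bay with the lid open on its stop. I handed the job in at about 22 s of the 70 s; no verdict is reported.

**What I did:** I pushed the lid up from under its lip with closed fingers at about 0.5–0.7 rad/s. Past its balance point it sank back onto the stop by itself. I then gripped the level by its middle, carried it over, lowered it to the bay floor, let go and backed off.

**Last checks:**
- **Lid:** the lip appeared at top-view pixel (380,65), against (379,66) predicted for an angle of 1.83 rad.
- **Level:** in the side view it sits about 9 mm (x) and 4 mm (y) from the bay centre, along the box's y axis to within 1°.
- **Bystanders:** the wrench and tape measure appear where they were by eye; I did not measure them.
- **Robot:** the gripper is clear of everything, and the contact force is about zero.

**What disagreed or was unclear:**
- **First tilt:** my first try at tilting the tool for the lid ran into joint limits, so I re-planned the wrist pose. A −15 N force reading appeared briefly during that; it cleared on the next move and I did not find the cause.
- **Set-down:** the wrist force showed no clear jump when the level reached the floor. I judged contact from the tool no longer sinking at the height where I had gripped it.

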